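# Trip test and restart of a water-pump control panel

### The job

Trip-test this water-pump control panel and put it back in service: press the mushroom-headed stop button, then press the breaker's small test button so that its handle drops, push the handle right down until it comes up solid to charge it, lift it back up to ON so that it stays there by itself when you let go, then press the square reset button and last the flat round start button. Press one button at a time, each fully home and then let it spring back; do not lean hard on the buttons or force the handle against its stop, and leave the socket case, pliers, level and jar where they lie.

Things in the scene. Friction and masses are not known exactly. Their poses are not given: they have to be found in the camera images.
- panel: Grey sheet-steel pump control panel, 280 x 330 mm and 116 mm high, fixed to the bench, lying on its back, its door face up (z = 116 mm). Origin: centre of its underside. Its x axis points to the panel's top edge ('up' on the panel; the edge with three cable glands is its bottom), y to the left seen from the bottom edge, z up. Two unlit lamps, 18 mm high, at x 55 and 95, y -35 mm.
- button_row (a point): Middle one of the three places of the door buttons, on the door face. The buttons stop, start and reset stand in a row along the panel's x at y = -105 mm, 70 mm apart, in an order that differs from panel to panel: tell them by their heads.
- breaker_face (a point): Point on the face of the black breaker (z = 130 mm), right over the handle's pivot. The breaker, 210 mm along the panel's x and 105 mm wide, stands 14 mm out of the door, its middle line at y = +75 mm. Upper part (x -39 to +105 mm): handle. Lower part (x -105 to -41 mm, face z = 128 mm): test button.
- handle (a joint): Breaker handle: grey bar 13 mm thick (along the panel's x), 24 mm wide (y), hinged about the panel's y. Rad: 0 = ON, at its upper stop, leaning 0.575 rad from upright to the panel's top edge (+x); it grows as the handle drops (lean to +x = 0.575 - value). Starts ON (held by a catch at 0 to 0.1). Tripped, it springs to 0.41 (0.33 Nm/rad), the catch being out.
- handle_end (a point): Middle of the handle's free end, 65 mm from the pivot. Pushed down, the handle clicks past a detent near 0.72 rad (0.4 Nm), then charges the catch until it comes up solid. Where that is differs from breaker to breaker, 0.9 to 1.35 rad, and cannot be seen: feel for it. Let go, it then rests near 0.8 rad (OFF).
- handle_pivot (a point): Handle's pivot on its middle line, 8 mm below the breaker's face (z = 122 mm). A charged handle, lifted towards 0, clicks past the catch near 0.13 rad (0.4 Nm), meets its upper stop at 0 and stays at 0 to 0.1 when let go. If not charged, it falls back to 0.41 rad.
- trip_bar: The breaker's charging bar, inside, out of sight. Its origin lies at the handle's pivot (122 mm over the panel's underside) when charged; the test button drives it 6.5 mm down, where it stays until the handle, pushed right down, lifts it. The handle's tail bears on it with 3 times the force at the handle's end, less its spring; over 45 N there (17 N square on the end, 25 N at 45 mm) is forcing it.
- test (a joint): Test button of the breaker: plain round grey button 20 mm across on the lower part of the breaker, at x = -70 mm, y = +75 mm of the panel, standing 12 mm out of the face. It moves straight down. Joint value: 0 = out, 0.007 = fully home; it takes 3 N at first and about 10 N before the breaker trips, shortly before it is home; it springs back.
- test_top (a point): Centre of the test button's top; moves with it.
- stop (a joint): Stop button on the door: black mushroom head 42 mm across, domed, in a round steel bezel, standing 27 mm out of the door. It moves straight down. Joint value: 0 = out, 0.006 = fully home; its spring takes 3 N at first and 6.3 N fully home, then it stops solid; it springs back when released.
- stop_top (a point): Centre of the stop button's domed top (z = 143 mm when out); moves with it.
- reset (a joint): Reset button on the door: black square flat head, 30 x 30 mm, in a square steel bezel 42 mm wide and 6 mm high, standing 18 mm out of the door. It moves straight down. Joint value: 0 = out, 0.006 = fully home; its spring takes 3 N at first and 6.3 N fully home, then it stops solid; it springs back when released.
- reset_top (a point): Centre of the reset button's flat top (z = 134 mm when out); moves with it.
- start (a joint): Start button on the door: black round flat head 30 mm across in a round steel bezel 44 mm wide and 6 mm high, standing 18 mm out of the door. It moves straight down. Joint value: 0 = out, 0.006 = fully home; its spring takes 3 N at first and 6.3 N fully home, then it stops solid; it springs back when released.
- start_top (a point): Centre of the start button's flat top (z = 134 mm when out); moves with it.
- socket_case: Stainless steel socket set case, 200 x 300 x 60 mm, closed, to the left of the panel; origin under its centre. Leave alone.
- pliers: Pliers with red handles, 190 mm long, 12 mm high, lying on the bench; origin under the rivet. Leave alone.
- level: Aluminium level, 405 mm long (its x axis), 24 mm wide, 52 mm high, standing on its edge on the bench; origin under its centre. Leave alone.
- jar: Glass jar, 68 mm across, 95 mm high, on the bench at the near left; origin under its centre. Leave alone.

How it is judged:
On the way, in this order (a step that is already met when the one before it is completed fails the run):
1. the stop button is pressed fully home (within 1.5 mm) (value of joint stop above 0.0045 m), for 0.08 s.
2. the test button has driven the charging bar down and the breaker handle has dropped (value of joint handle above 0.3 rad and not (z of trip_bar in the frame of panel above 0.1208 m)), for 0.05 s.
3. the test button has sprung back and the handle is pushed right down until the charging bar is up (within about 1 mm) (value of joint test below 0.0015 m and value of joint handle above 0.7 rad and z of trip_bar in the frame of panel above 0.1208 m), for 0.05 s.
4. the handle is back at ON (within 0.2 rad), let go, and stays there (value of joint handle below 0.2 rad and z of trip_bar in the frame of panel above 0.1208 m and contact force between the fingers and handle below 0.3 N), for 0.3 s.
5. the reset button is pressed fully home (within 1.5 mm) (value of joint reset above 0.0045 m), for 0.08 s.
6. the start button is pressed fully home (within 1.5 mm) (value of joint start above 0.0045 m), for 0.08 s.
At the end, for the whole second after the job is handed in: The breaker handle stays at ON by itself (within 0.2 rad of its upper stop) with its catch charged; all four buttons are out (within 1.5 mm); the socket case, pliers, level and jar lie still within 15 mm of where they were (value of joint handle below 0.2 rad and z of trip_bar in the frame of panel above 0.1208 m and value of joint each of stop, test, reset, start below 0.0015 m and linear speed of each of socket_case, pliers, level, jar below 0.02 m/s and distance of each of socket_case, pliers, level, jar from where it was at the start of the episode below 0.015 m); the robot touches nothing.
It fails at once if two buttons are pressed at once (both over 2.5 mm) (value of joint each of stop, test above 0.0025 m or value of joint each of stop, reset above 0.0025 m or value of joint each of stop, start above 0.0025 m or value of joint each of test, reset above 0.0025 m or value of joint each of test, start above 0.0025 m or value of joint each of reset, start above 0.0025 m).
It fails at once if reset or start is pressed while the breaker handle is not at ON (value of joint handle above 0.3 rad and value of joint any of reset, start above 0.003 m).
It fails at once if a button is leaned on with more than 80 N (contact force between the fingers and stop above 80 N or contact force between the fingers and test above 80 N or contact force between the fingers and reset above 80 N or contact force between the fingers and start above 80 N).
It fails at once if the handle is forced against its lower stop (over 45 N on the charging bar: some 17 N square on the handle's end, 25 N at 45 mm from the pivot) (contact force between handle and trip_bar above 45 N).
It fails at once if the socket case, pliers, level or jar is moved by more than 15 mm (distance of any of socket_case, pliers, level, jar from where it was at the start of the episode above 0.015 m).
It also fails if it takes over 70 s, if anything falls off the work surface, if the arm or the gripper's body presses on something with over 40 N, if the wrist force passes 120 N, or if a joint passes its speed limit or range.

### The arm

A 6-joint arm with a two-finger parallel gripper is mounted at the origin on the work surface. World frame = base frame: x ahead of the robot, y to its left, z up, the work surface at z = 0. Lengths are in m, angles in rad, forces in N, time in s.
With the tool pointing down it reaches from about 0.35 to 0.975 m from the base axis. Payload 17.4 kg.
Tool frame: the origin (TCP) lies midway between the tips of the shut fingers; the grasp point (between the pads) lies 19 mm behind it; z points along the fingers, y is the direction in which the jaws open and shut (so a half turn about z gives the same grasp; the last joint's range is limited). The gripper opens to 85 mm and grips with 20 to 120 N. Pads are 22 mm wide; open, the fingers measure 114 mm over their backs; the gripper's body (76 mm by 85 mm) begins 54 mm behind the grasp point. The pads swing forward as they close: fully open they stand 13 mm farther back than shut.
Start: joints at [1.175, 0.116, 1.442, -0, 1.584, -0.038], TCP at [0.236, 0.632, 0.207] pointing down, gripper open.
Joint ranges: [-2.83, 2.83], [-0.83, 2.19], [0.07, 2.5], [-1.14, 4.28], [0.01, 3], [-2.97, 2.97]. Speed limits (rad/s): [1.89, 1.89, 2.22, 3.14, 3.14, 3.14].

### API

Orientations are given as a unit quaternion [x, y, z, w].
In Python, from plant import ctrl gives the robot as it stands.
- The arm moves only by the tool drive_tool, never from a script. Its argument "motion" is a list of rows, each a list of 5 numbers: the opening, from 0 (shut) to 1 (fully open), then the shift along the tool's x, y, z in m, then the turn about the tool's z in rad. In form: [[fingers, x, y, z, roll], ...]. A call has 1 to 20 rows; each row shifts and turns the commanded pose from where the row before left it, along the tool's axes as they then stand; what a row does not reach is not made up. A row lasts 1/10 s, in which the tool goes at most 50 mm and 8.59 degrees, less where a joint would pass 70% of its speed; a pose out of reach is approached as far as the arm can. A call is refused whole if a number of a shift passes 0.05 or a number of a turn 0.15, either way. A call with a gripper value outside its range is refused whole. The fingers move at their own pace and stop on an object; "grip_force" is the grip in N (left out, the last holds). Time passes only in rows, so rows that do not move let the fingers close. It gives the time, the measured TCP pose, the force and the opening at its end, in the units of the state.
- ctrl.state(): the state, without advancing time (a new reading comes with each control period).
- ctrl.grab_frame(name): name is "scene" or "top" or "wrist"; returns the picture (480x640x3 uint8, blue, green, red); there is no depth.
- ctrl.camera_model(name): a dict with "fx", "fy", "cx", "cy" (pixels), "rvec" (rotation vector, rad) and "tvec" (3), from world to camera coordinates, as OpenCV has them. Camera axes: x right, y down, z forward; pixel columns grow to the right and rows downward; lengths in m; the calibration is good to about 2 mm. A picture is of the moment at which its call begins: read the wrist's pose just before it. camera_model takes no time and is no camera call; for the wrist camera it gives the pose at the moment of the call.
- ctrl.hand_in(): hands the job in, once; it reports no verdict.
The state is a dict: "t": time; "joint_pos": joint angles; "qvel": joint speeds; "effort": joint torques, N m; "ee_pos": TCP position; "ee_rot": TCP orientation; "contact_force": force on the tool from outside, world axes, zero at the start; "ft_torque": the same for the moment, N m; "finger_gap": opening from 0.0 (shut) to 1.0 (fully open).
Only numpy, scipy, OpenCV 4.12 (cv2) and the standard library are available. Lean on these libraries where they do the work, as an engineer would, in place of code of your own. Each camera call takes 0.05 s, during which the arm holds its last target.

## Working session

There is one attempt and no reset: what is moved stays moved. The work goes in short steps, Python scripts to look and compute and a tool call to move; the robot and the scene stay as the last step left them, time stands still between calls to the robot, and variables do not carry over. Pictures are saved under pics/ and viewed, and the job is handed in when it is done.

Besides the shell and the picture viewer there is one more tool, called as name(argument=value, ...) on one line, values as JSON. drive_tool: Moves the arm, as the interface text tells. Its arguments: {"type":"object","properties":{"motion":{"type":"array"},"grip_force":{"type":"number"}},"required":["motion"]}

```bash
ls; mkdir -p pics; python3 - <<'E'
from plant import ctrl
import cv2
print(ctrl.state())
for n in ("scene","top","wrist"):
    print(n,ctrl.camera_model(n))
    cv2.imwrite(f"pics/{n}0.png",ctrl.grab_frame(n))
E
```

```text
pics
{'t': 0.0, 'joint_pos': array([ 1.17521933e+00,  1.16466400e-01,  1.44228742e+00, -1.61777085e-05,
        1.58397528e+00, -3.78051275e-02]), 'qvel': array([-0.00046752, -0.00057228,  0.00081861,  0.00203766, -0.00027798,
       -0.00062962]), 'effort': array([ 2.30502774e-04, -7.31940722e+01, -6.32533979e+01, -7.14801402e-06,
        6.08139773e-03,  4.46961781e-05]), 'ee_pos': array([0.23630808, 0.63204838, 0.20636163]), 'ee_rot': array([ 1.77933470e-01,  9.84042355e-01, -5.56676651e-04, -1.14269126e-04]), 'contact_force': array([ 1.15519393, -0.37161061,  0.61310091]), 'ft_torque': array([-0.01473871,  0.01573101,  0.00054523]), 'finger_gap': 1.0001322181416592}
scene {'fx': 456.6961319322553, 'fy': 456.6961319322553, 'cx': 320.379572811168, 'cy': 238.49646031915742, 'rvec': array([ 2.1053006 ,  1.69424635, -0.44223386]), 'tvec': array([-0.14135188, -0.36314148,  1.41195952])}
top {'fx': 527.3176797169572, 'fy': 527.3176797169572, 'cx': 321.370318038968, 'cy': 237.8630666234741, 'rvec': array([ 2.15615333, -2.11656608,  0.15767715]), 'tvec': array([0.02633654, 0.51152117, 1.46919978])}
wrist {'fx': 353.9013737891998, 'fy': 353.9013737891998, 'cx': 323.1722859905963, 'cy': 242.02880504456303, 'rvec': array([-2.35294472, -1.63160864, -0.26521031]), 'tvec': array([-0.6740887 , -0.04199151,  0.38102391])}
```

View pics/top0.png

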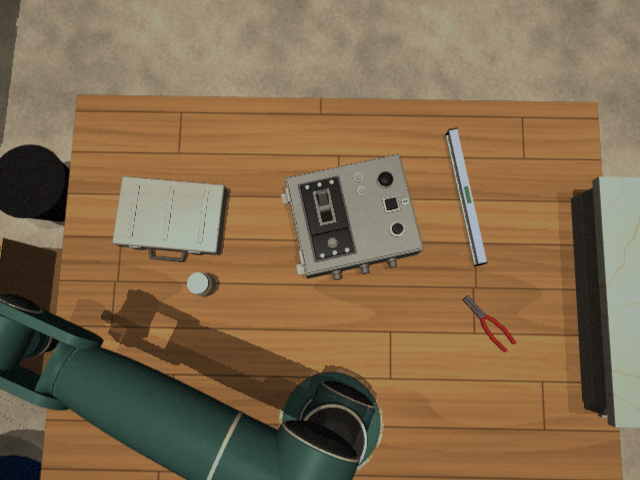

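View pics/scene0.png

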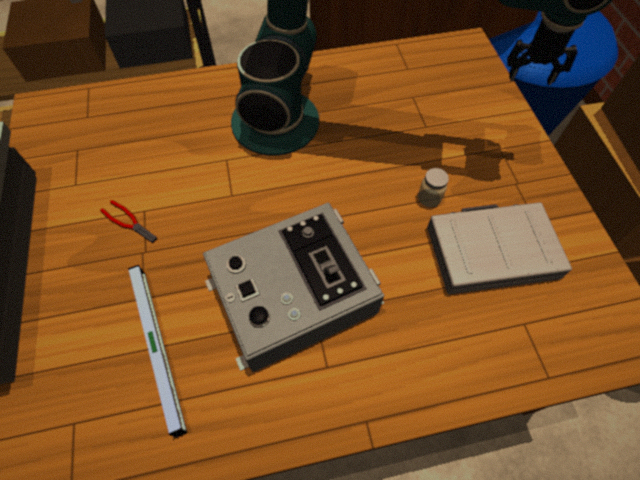

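View pics/wrist0.png

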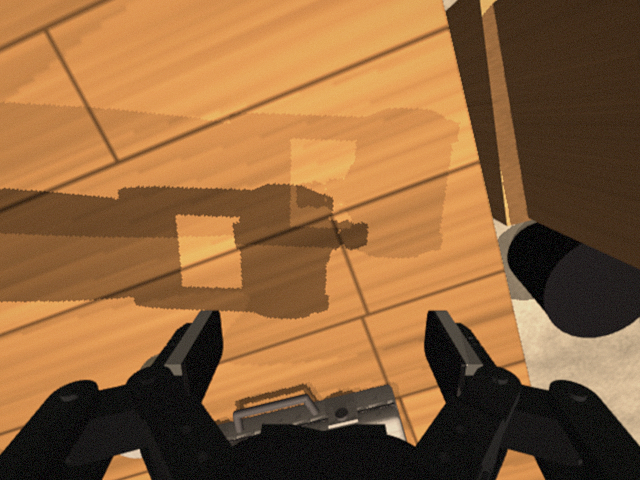

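Top view: the panel is at about (355,217), with the glands on its near edge. The buttons from top to bottom are stop (385,179), reset (391,205) and start (397,229); test is at (333,242) and the handle near (324,203). Next I measure these points.

```bash
cat > h.py <<'E'
import numpy as np, cv2
from plant import ctrl
def ray(name,u,v,cm=None):
    c=cm or ctrl.camera_model(name)
    R=cv2.Rodrigues(np.array(c["rvec"]))[0];t=np.array(c["tvec"])
    d=R.T@np.array([(u-c["cx"])/c["fx"],(v-c["cy"])/c["fy"],1]);return -R.T@t,d
def plane(name,u,v,z,cm=None):
    o,d=ray(name,u,v,cm);return o+d*(z-o[2])/d[2]
def proj(name,P,cm=None):
    c=cm or ctrl.camera_model(name)
    K=np.array([[c["fx"],0,c["cx"]],[0,c["fy"],c["cy"]],[0,0,1]])
    return cv2.projectPoints(np.float64(P).reshape(-1,3),np.array(c["rvec"]),np.array(c["tvec"]),K,None)[0].reshape(-1,2)
E
python3 - <<'E'
import cv2,numpy as np
from h import *
for n,box in (("top",(270,140,440,285)),("scene",(190,190,400,380))):
    im=cv2.imread(f"pics/{n}0.png");x0,y0,x1,y1=box
    g=cv2.cvtColor(im,cv2.COLOR_BGR2GRAY)
    m=(g<60).astype(np.uint8)
    k,l,s,c=cv2.connectedComponentsWithStats(m)
    for i in range(1,k):
        if s[i,4]>50 and x0<c[i][0]<x1 and y0<c[i][1]<y1: print(n,s[i],c[i].round(1), plane(n,*c[i],.134).round(4))
    cv2.imwrite(f"pics/{n}c.png",cv2.resize(im[y0:y1,x0:x1],None,fx=3.8 if n=="top" else 3,fy=3.8 if n=="top" else 3,interpolation=cv2.INTER_CUBIC))
E
```

```text
top [378 172  15  14 164] [385.2 178.6] [ 0.6629 -0.136   0.134 ]
top [ 300  177   54   83 2119] [327.  219.5] [0.5466 0.0207 0.134 ]
top [385 198  13  12 112] [390.9 203.6] [ 0.5934 -0.1515  0.134 ]
top [320 210  13  12 114] [326.  215.6] [0.5573 0.0234 0.134 ]
top [392 224  11  10  84] [397.1 228.3] [ 0.526 -0.168  0.134]
top [391 251  30   8  61] [405.7 254.9] [ 0.4544 -0.1908  0.134 ]
top [364 258  27  10  65] [378.6 261.6] [ 0.4351 -0.1185  0.134 ]
top [337 264  25  11  59] [348.6 267.7] [ 0.4171 -0.0391  0.134 ]
top [307 270  27   8  65] [320.  273.8] [0.3995 0.0366 0.134 ]
scene [ 281  214   82   93 2948] [320.3 258.9] [0.5635 0.0198 0.134 ]
scene [314 250  16  15 152] [321.4 256.8] [0.5588 0.0236 0.134 ]
scene [229 257  13  12 124] [235.1 262.5] [ 0.5318 -0.1682  0.134 ]
scene [323 266  18  18 173] [330.8 275.3] [0.6078 0.0338 0.134 ]
scene [239 281  16  16 170] [246.4 288.3] [ 0.5992 -0.152   0.134 ]
scene [ 245  298  138   76 2116] [313.6 336.9] [ 0.7359 -0.0321  0.134 ]
scene [249 307  19  18 277] [258.2 315.4] [ 0.6658 -0.1363  0.134 ]
scene [230 330  12  25  78] [235.5 341.5] [ 0.7112 -0.1898  0.134 ]
```

View pics/topc.png

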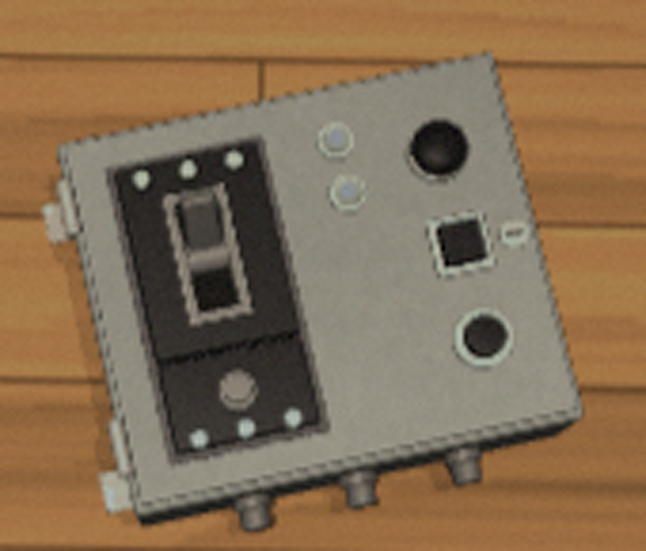

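View pics/scenec.png

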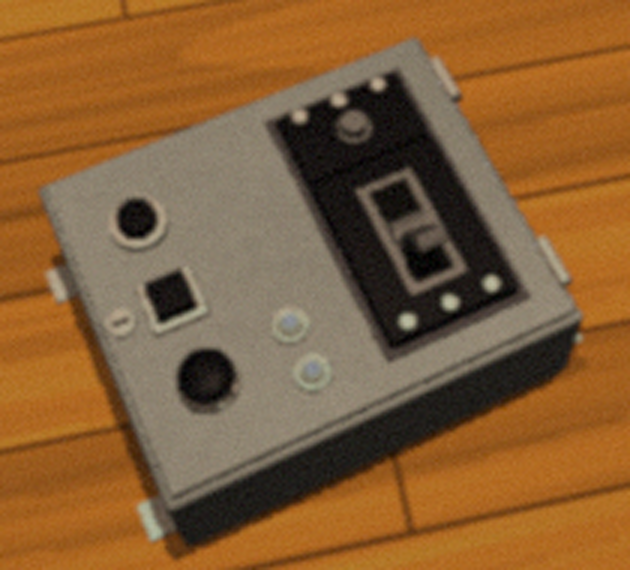

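```bash
python3 - <<'E'
from h import *
L=[]
T=lambda u,v:(u/3.8+270,v/3.8+140)
S=lambda u,v:(u/3+190,v/3+190)
pts=[("top",*T(62,148),.116,140,165),("top",*T(490,55),.116,140,-165),("top",*T(580,410),.116,-140,-165),("top",*T(140,512),.116,-140,165),
("scene",*S(418,42),.116,-140,165),("scene",*S(45,188),.116,-140,-165),("scene",*S(170,498),.116,140,-165),("scene",*S(578,315),.116,140,165),
("top",385.2,178.6,.138,70,-105),("top",390.9,203.6,.134,0,-105),("top",397.1,228.3,.134,-70,-105),("top",*T(238,388),.139,-70,75),
("scene",258.2,315.4,.138,70,-105),("scene",246.4,288.3,.134,0,-105),("scene",235.1,262.5,.134,-70,-105),("scene",*S(354,124),.139,-70,75)]
def fit(sel):
    W=np.array([plane(*p[:4])[:2] for p in sel]);M=np.array([p[4:] for p in sel])/1e3
    Mc=M-M.mean(0);Wc=W-W.mean(0)
    a=np.arctan2((Mc[:,0]*Wc[:,1]-Mc[:,1]*Wc[:,0]).sum(),(Mc*Wc).sum())
    R=np.array([[np.cos(a),-np.sin(a)],[np.sin(a),np.cos(a)]]);o=W.mean(0)-R@M.mean(0)
    print(np.degrees(a).round(2),o.round(4));print(((W-M@R.T-o)*1e3).round(1).tolist());return R,o
fit([p for p in pts if p[0]=="top"]);fit([p for p in pts if p[0]=="scene"])
R,o=fit(pts)
for n,x,y in(("stop",70,-105),("reset",0,-105),("start",-70,-105),("test",-70,75)):print(n,(o+R@[x/1e3,y/1e3]).round(4))
for n,u,v in(("top",*T(205,212)),("top",*T(211,257)),("top",*T(206,255)),("scene",*S(410,226)),("top",*T(197,202))):
  for z in(.13,.18): print(n,u,v,z,(R.T@(plane(n,u,v,z)[:2]-o)).round(4))
E
```

```text
13.72 [ 0.5689 -0.0511]
[[-3.6, -7.2], [-6.3, 1.9], [4.5, 5.3], [4.3, -3.8], [0.0, 0.9], [-0.4, 1.6], [0.1, 1.7], [1.4, -0.6]]
12.99 [ 0.5759 -0.0493]
[[9.2, -3.8], [5.6, 7.2], [-9.1, 5.2], [-4.7, -6.2], [-0.4, -0.1], [-0.3, -0.4], [0.4, -0.8], [-0.8, -1.1]]
13.35 [ 0.5724 -0.0502]
[[-8.3, -7.5], [-9.0, 2.2], [2.2, 3.8], [-0.0, -5.8], [13.5, -1.8], [7.9, 8.7], [-6.4, 5.0], [0.0, -5.9], [-2.9, 0.6], [-3.2, 0.9], [-2.7, 0.5], [-2.5, -2.0], [2.5, 0.2], [2.5, 0.4], [3.2, 0.4], [3.1, 0.3]]
stop [ 0.6647 -0.1362]
reset [ 0.5966 -0.1524]
start [ 0.5285 -0.1686]
test [0.4869 0.0066]
top 323.94736842105266 195.78947368421052 0.13 [0.058  0.0688]
top 323.94736842105266 195.78947368421052 0.18 [0.0463 0.0713]
top 325.5263157894737 207.63157894736844 0.13 [0.0249 0.0717]
top 325.5263157894737 207.63157894736844 0.18 [0.0143 0.074 ]
top 324.2105263157895 207.10526315789474 0.13 [0.0271 0.0748]
top 324.2105263157895 207.10526315789474 0.18 [0.0165 0.0771]
scene 326.66666666666663 265.3333333333333 0.13 [0.0264 0.0771]
scene 326.66666666666663 265.3333333333333 0.18 [0.0481 0.0655]
top 321.8421052631579 193.1578947368421 0.13 [0.0664 0.0729]
top 321.8421052631579 193.1578947368421 0.18 [0.0544 0.0752]
```

drive_tool(motion=[[0,0,0,-0.02,0.14],[0,0,0,-0.02,0.14],[0,0,0,-0.02,0.14],[0,0,0,-0.02,0.14],[0,0,0,-0.02,0.14],[0,0,0,-0.02,0.14],[0,0,0,-0.02,0.142]])

```text
t: 0.85
ee_pos: [0.2363, 0.6322, 0.3476]
ee_rot: [0.623, 0.782, -0.0, 0.0]
contact_force: [-0.3, 0.5, -0.4]
finger_gap: 0.002
```

```bash
cat >> h.py <<'E'
from scipy.spatial.transform import Rotation as Ro
A=np.radians(13.35);O=np.array([.5724,-.0502,0])
PR=Ro.from_euler('z',A).as_matrix()
def pose():
    s=ctrl.state();R=Ro.from_quat(s["ee_rot"]).as_matrix();return s,s["ee_pos"],R
def show():
    s,p,R=pose()
    print("t",round(s["t"],2),"tcp",p.round(4),"panel mm",(PR.T@(p-O)*1e3).round(1),"xhead",np.degrees(np.arctan2(R[1,0],R[0,0])).round(2),"tool z",R[:,2].round(4),"F_panel",(PR.T@s["contact_force"]).round(1),"gap",round(s["finger_gap"],3))
def to(w):
    s,p,R=pose();print("tool shift mm",(R.T@(np.array(w)-p)*1e3).round(1))
def pan(x,y,z): return O+PR@np.array([x,y,z])/1e3
E
python3 - <<'E'
from h import *
show();to([.52,-.05,.36]);c=ctrl.camera_model("wrist");R=cv2.Rodrigues(np.array(c["rvec"]))[0];print(-R.T@c["tvec"],R[2])
E
```

```text
t 0.85 tcp [0.2363 0.6322 0.3476] panel mm [-169.4  741.5  347.6] xhead 102.91 tool z [-2.e-04 -5.e-04 -1.e+00] F_panel [-0.2  0.5 -0.4] gap 0.002
tool shift mm [-728.3  124.1  -12.1]
[0.21858167 0.71108468 0.51516001] [ 0.07119943 -0.30985216 -0.94811512]
```

drive_tool(motion=[[0,-0.02,0.005,0,-0.008],[0,-0.04,0.01,0,0],[0,-0.045,0.012,0,0],[0,-0.045,0.012,0,0],[0,-0.045,0.012,0,0],[0,-0.045,0.012,0,0],[0,-0.045,0.012,0,0],[0,-0.045,0.012,0,0],[0,-0.045,0.012,0,0],[0,-0.045,0.012,0,0],[0,-0.045,0.012,0,0],[0,-0.045,0.012,0,0],[0,-0.045,0.012,0,0],[0,-0.045,0.012,0,0],[0,-0.045,0.012,0,0],[0,-0.035,0.01,0,0],[0,0,0,0,0],[0,0,0,0,0]])

```text
t: 2.65
ee_pos: [0.5732, 0.0139, 0.3466]
ee_rot: [0.618, 0.786, -0.0, -0.0]
contact_force: [0.1, 0.1, 0.5]
finger_gap: -0.006
```

```bash
python3 - <<'E'
from h import *
show();c=ctrl.camera_model("wrist")
im=ctrl.grab_frame("wrist");cv2.imwrite("pics/w1.png",im)
for P in [(70,-105,143),(0,-105,134),(-70,-105,134),(-70,75,140)]: print(P,proj("wrist",pan(*P),c).round(1))
E
```

```text
t 2.65 tcp [0.5732 0.0139 0.3466] panel mm [ 15.5  62.2 346.6] xhead 103.61 tool z [-1.e-03  2.e-04 -1.e+00] F_panel [0.1 0.  0.5] gap -0.006
(70, -105, 143) [[367.2 338.7]]
(0, -105, 134) [[309.9 334.3]]
(-70, -105, 134) [[253.5 334.1]]
(-70, 75, 140) [[242.6 190.7]]
```

View pics/w1.png

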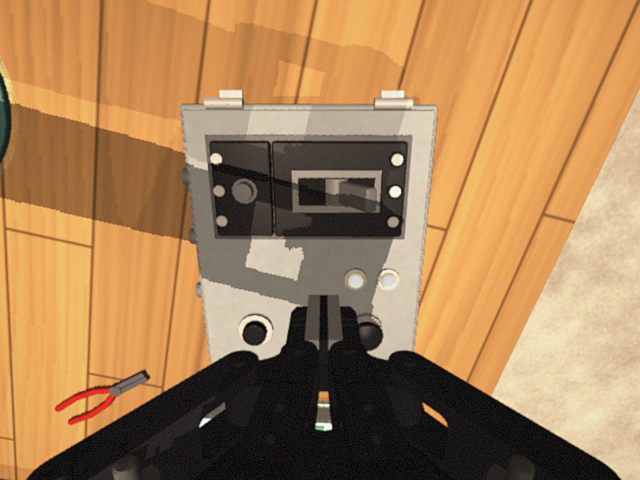

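Wrist view: test is at (244,190), start (255,331) and stop (368,335), all within about 2–3 px of the predictions. The handle is around (330–380,192). I'll zoom in on it.

```bash
python3 - <<'E'
from h import *
im=cv2.imread("pics/w1.png")[150:240,265:415]
im=cv2.resize(im,None,fx=5,fy=5,interpolation=cv2.INTER_CUBIC)
im=cv2.convertScaleAbs(im,alpha=1.8,beta=20);cv2.imwrite("pics/w1c.png",im)
E
```

```text
(no output)
```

View pics/w1c.png

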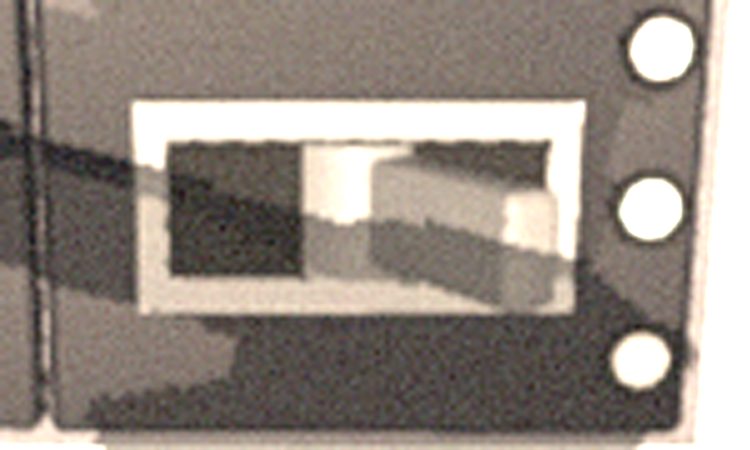

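```bash
python3 - <<'E'
from h import *
c=ctrl.camera_model("wrist")
f=lambda u,v,z:(PR.T@(plane("wrist",u/5+265,v/5+150,z/1e3,c)-O)*1e3).round(1)
print("end",f(530,248,176.5),"winL",f(168,210,130),"winR",f(548,210,130),"hbase",f(372,200,130), "drum",f(302,210,130),"gap",f(38,210,128))
print("frame",f(133,210,131),f(583,210,131))
E
```

```text
end [ 62.1  74.2 176.5] winL [-11.1  72.7 130. ] winR [ 72.   73.1 130. ] hbase [ 33.5  75.1 130. ] drum [ 18.2  72.8 130. ] gap [-39.8  72.2 128. ]
frame [-18.7  72.8 131. ] [ 79.5  73.3 131. ]
```

drive_tool(motion=[[0,-0.03,0.01,0.02,0.0045],[0,-0.04,0.013,0.04,0],[0,-0.04,0.013,0.04,0],[0,-0.036,0.013,0.04,0],[0,-0.02,0.0065,0.03,0],[0,0,0,0.018,0],[0,0,0,0,0],[0,0,0,0,0]])

```text
t: 3.5
ee_pos: [0.6577, -0.1197, 0.1756]
ee_rot: [0.619, 0.785, 0.0, 0.0]
contact_force: [-1.0, -0.1, 0.5]
finger_gap: 0.0
```

```bash
python3 -c "
from h import *
show()"
```

```text
t 3.5 tcp [ 0.6577 -0.1197  0.1756] panel mm [ 66.9 -87.3 175.6] xhead 103.52 tool z [ 1.2e-03 -1.0e-04 -1.0e+00] F_panel [-1.   0.1  0.5] gap 0.0
```

drive_tool(motion=[[0,-0.006,0.002,0.002,0.003],[0,-0.006,0.002,0.005,0],[0,-0.005,0,0.008,0],[0,0,0,0.007,0],[0,0,0,0.004,0],[0,0,0,0.001,0],[0,0,0,0.001,0]])

```text
t: 4.2
ee_pos: [0.6654, -0.1366, 0.146]
ee_rot: [0.621, 0.784, -0.0, -0.0]
contact_force: [0.2, 1.3, -0.1]
finger_gap: -0.006
```

```bash
python3 -c "
from h import *
show()"
```

```text
t 4.2 tcp [ 0.6654 -0.1366  0.146 ] panel mm [  70.6 -105.6  146. ] xhead 103.27 tool z [-1.e-04  0.e+00 -1.e+00] F_panel [ 0.5  1.2 -0.1] gap -0.006
```

Over the stop button at z 146. Pressing down in 1 mm rows.

drive_tool(motion=[[0,0,0.0005,0.002,0],[0,0,0,0.002,0],[0,0,0,0.002,0],[0,0,0,0.001,0],[0,0,0,0.001,0]])

```text
t: 4.7
ee_pos: [0.6659, -0.1366, 0.138]
ee_rot: [0.621, 0.784, -0.0, -0.0]
contact_force: [0.3, -0.2, 0.5]
finger_gap: -0.001
```

drive_tool(motion=[[0,0,0,0.001,0],[0,0,0,0.001,0]])

```text
t: 4.9
ee_pos: [0.6659, -0.1366, 0.1361]
ee_rot: [0.621, 0.784, 0.0, 0.0]
contact_force: [0.5, -0.4, -0.8]
finger_gap: -0.0
```

```bash
python3 - <<'E'
from h import *
show();im=ctrl.grab_frame("wrist");cv2.imwrite("pics/w2.png",im)
cv2.imwrite("pics/s2.png",cv2.resize(ctrl.grab_frame("scene")[190:390,150:400],None,fx=3,fy=3))
E
```

```text
t 4.9 tcp [ 0.6659 -0.1366  0.1361] panel mm [  71.1 -105.7  136.1] xhead 103.26 tool z [ 1.e-04 -0.e+00 -1.e+00] F_panel [ 0.4 -0.5 -0.8] gap -0.0
```

View pics/w2.png

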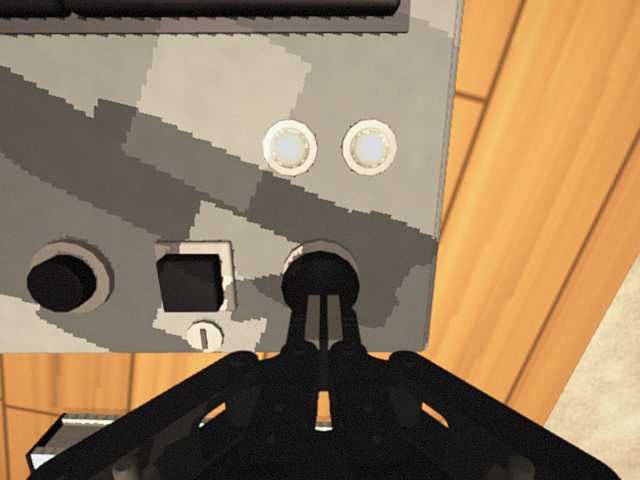

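View pics/s2.png

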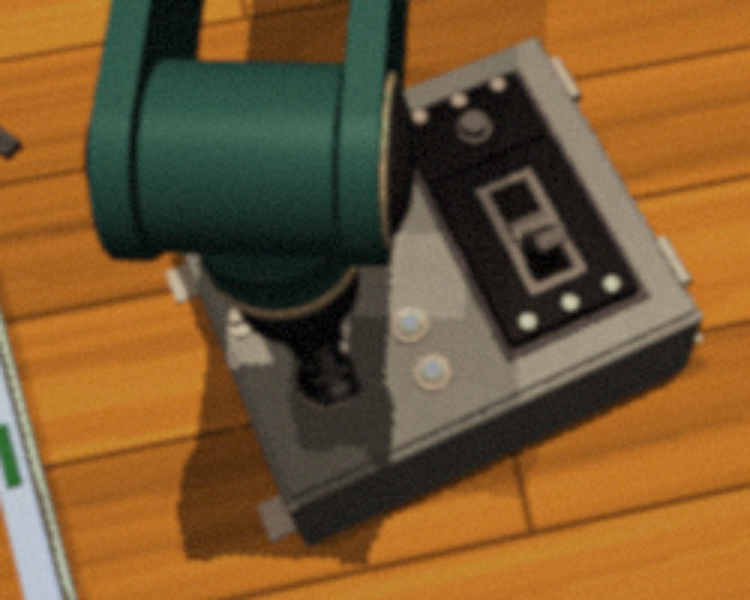

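```bash
python3 - <<'E'
from h import *
s,p,R=pose();print("tcp px",proj("wrist",p), "stop top",proj("wrist",pan(70,-105,143)),"bezel",proj("wrist",pan(70,-105,118)),"reset",proj("wrist",pan(0,-105,134)),"start",proj("wrist",pan(-70,-105,134)),"lamp",proj("wrist",pan(55,-35,134)),proj("wrist",pan(95,-35,134)))
print(proj("scene",p))
E
```

```text
tcp px [[322.57713317 286.96563067]] stop top [[320.51873844 292.00847814]] bezel [[320.80889225 272.17167263]] reset [[187.5735555  284.56193654]] start [[ 54.53224404 284.83859252]] lamp [[287.59902417 146.79593615]] [[373.94616538 146.61073032]]
[[257.97219257 315.18838379]]
```

```bash
python3 - <<'E'
from h import *
s,p,R=pose()
for a in(-11,0,11):
  print(a,[(h,proj("wrist",p+R@np.array([a,0,h])/1e3)[0].round(0).tolist()) for h in(-25,-20,-10,-5,0)])
E
```

```text
-11 [(-25, [323.0, 332.0]), (-20, [323.0, 326.0]), (-10, [323.0, 315.0]), (-5, [323.0, 310.0]), (0, [323.0, 306.0])]
0 [(-25, [323.0, 311.0]), (-20, [323.0, 306.0]), (-10, [323.0, 296.0]), (-5, [323.0, 291.0]), (0, [323.0, 287.0])]
11 [(-25, [322.0, 289.0]), (-20, [323.0, 284.0]), (-10, [323.0, 275.0]), (-5, [323.0, 271.0]), (0, [323.0, 267.0])]
```

drive_tool(motion=[[0,0,0,0.001,0],[0,0,0,0.001,0],[0,0,0,0.001,0]])

```text
t: 5.3
ee_pos: [0.6659, -0.1366, 0.133]
ee_rot: [0.621, 0.784, -0.0, -0.0]
contact_force: [-0.3, 0.5, 0.6]
finger_gap: 0.002
```

```bash
python3 - <<'E'
from h import *
def tri(a,b):
    (o1,d1),(o2,d2)=ray("top",*a),ray("scene",*b);d1/=np.linalg.norm(d1);d2/=np.linalg.norm(d2)
    n=np.cross(d1,d2);s=np.linalg.solve(np.c_[d1,-d2,n],o2-o1)
    return (o1+d1*s[0]+o2+d2*s[1])/2, np.linalg.norm(n*s[2])
T=lambda u,v:(u/3.8+270,v/3.8+140)
S=lambda u,v:(u/3+190,v/3+190)
print("start",tri((397.1,228.3),(235.1,262.5)));print("reset",tri((390.9,203.6),(246.4,288.3)));print("stop",tri((385.2,178.6),(258.2,315.4)))
print("test",tri(T(238,388),S(354,124)))
print("lamp",tri(T(337,138),S(290,322)),tri(T(348,192),S(312,372)))
for n in("top","scene"):
  o,d=ray(n,320,240);print(n,o.round(3),d.round(3))
E
```

```text
start (array([ 0.52732151, -0.16904534,  0.12580439]), np.float64(0.00025007840258646323))
reset (array([ 0.595329  , -0.15261031,  0.12566501]), np.float64(0.00012981191673311538))
stop (array([ 0.66408913, -0.13654235,  0.12977433]), np.float64(2.8017691533988374e-05))
test (array([0.48577441, 0.00603877, 0.13204439]), np.float64(0.0031624065100582036))
lamp (array([ 0.65609214, -0.06621186,  0.17513692]), np.float64(0.009950116321866903)) (array([ 0.64890044, -0.06868776,  0.05711548]), np.float64(0.016874659282123852))
top [0.277 0.021 1.531] [ 0.151  0.012 -0.988]
scene [ 1.018 -0.084  1.049] [-0.479  0.108 -0.871]
```

drive_tool(motion=[[0,0,0,0.001,0],[0,0,0,0.001,0],[0,0,0,0.001,0]])

```text
t: 5.6
ee_pos: [0.6659, -0.1366, 0.13]
ee_rot: [0.621, 0.784, -0.0, -0.0]
contact_force: [0.6, -0.5, -0.5]
finger_gap: 0.0
```

```bash
python3 - <<'E'
from h import *
im=ctrl.grab_frame("wrist");cv2.imwrite("pics/w3.png",im)
c=lambda im:cv2.convertScaleAbs(cv2.resize(im[225:375,240:400],None,fx=2.5,fy=2.5,interpolation=cv2.INTER_CUBIC),alpha=2,beta=30)
cv2.imwrite("pics/w3c.png",np.hstack([c(cv2.imread("pics/w2.png")),c(im)]))
E
```

```text
(no output)
```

View pics/w3c.png

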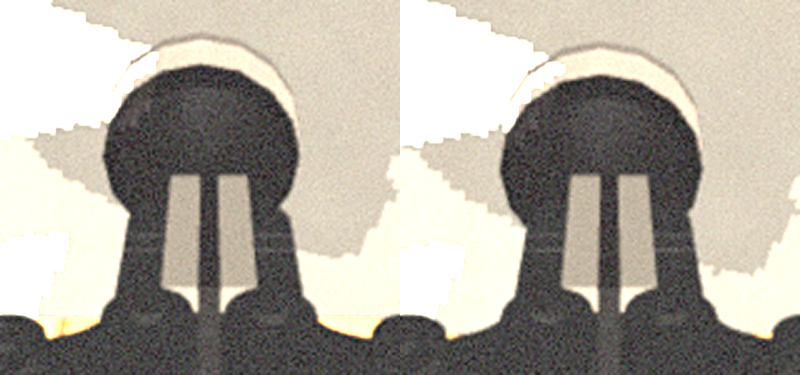

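drive_tool(motion=[[0,0,0,0.001,0],[0,0,0,0.001,0],[0,0,0,0.001,0]])

```text
t: 5.95
ee_pos: [0.6659, -0.1366, 0.127]
ee_rot: [0.621, 0.784, -0.0, -0.0]
contact_force: [-0.6, 0.1, 0.4]
finger_gap: -0.003
```

drive_tool(motion=[[0,0,0,0.001,0],[0,0,0,0.001,0]])

```text
t: 6.15
ee_pos: [0.666, -0.1366, 0.125]
ee_rot: [0.621, 0.784, -0.0, 0.0]
contact_force: [-0.4, -0.2, -0.4]
finger_gap: -0.006
```

drive_tool(motion=[[0,0,0,0.001,0],[0,0,0,0.001,0]])

```text
t: 6.35
ee_pos: [0.666, -0.1366, 0.123]
ee_rot: [0.621, 0.784, 0.0, 0.0]
contact_force: [0.8, -0.1, 0.5]
finger_gap: 0.006
```

```bash
python3 - <<'E'
from h import *
im=ctrl.grab_frame("wrist");show()
c=lambda im:cv2.convertScaleAbs(cv2.resize(im[225:375,240:400],None,fx=2.5,fy=2.5,interpolation=cv2.INTER_CUBIC),alpha=2,beta=30)
cv2.imwrite("pics/w4c.png",np.hstack([c(im),cv2.resize(ctrl.grab_frame("scene")[255:345,210:306],(400,375),interpolation=cv2.INTER_CUBIC)]))
E
```

```text
t 6.4 tcp [ 0.6659 -0.1366  0.1228] panel mm [  71.  -105.6  122.8] xhead 103.27 tool z [-2.e-04  0.e+00 -1.e+00] F_panel [ 0.  -0.8  0. ] gap -0.004
```

View pics/w4c.png

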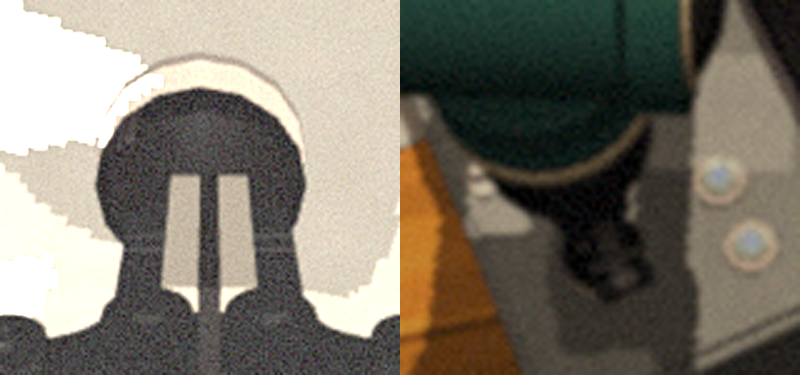

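drive_tool(motion=[[0,0,0,0.001,0],[0,0,0,0.001,0],[0,0,0,0.001,0]])

```text
t: 6.75
ee_pos: [0.6659, -0.1366, 0.12]
ee_rot: [0.621, 0.784, 0.0, -0.0]
contact_force: [-0.1, -0.1, -0.5]
finger_gap: -0.002
```

drive_tool(motion=[[0,0,0,0.001,0],[0,0,0,0.001,0],[0,0,0,0.001,0]])

```text
t: 7.05
ee_pos: [0.666, -0.1366, 0.1173]
ee_rot: [0.621, 0.784, 0.0, 0.0]
contact_force: [-1.6, 0.0, 4.4]
finger_gap: 0.002
```

Contact at TCP z ≈ 0.118. The fingertips therefore sit about 25 mm higher than the TCP reading suggests, or the panel sits lower. I'm going on by feel.

drive_tool(motion=[[0,0,0,0.001,0],[0,0,0,0.001,0]])

```text
t: 7.25
ee_pos: [0.666, -0.1366, 0.1153]
ee_rot: [0.621, 0.784, 0.0, 0.0]
contact_force: [-1.2, 0.4, 4.4]
finger_gap: 0.001
```

drive_tool(motion=[[0,0,0,0.001,0],[0,0,0,0.001,0]])

```text
t: 7.45
ee_pos: [0.666, -0.1366, 0.1133]
ee_rot: [0.621, 0.784, 0.0, 0.0]
contact_force: [-2.4, 0.4, 5.5]
finger_gap: -0.002
```

drive_tool(motion=[[0,0,0,0.001,0],[0,0,0,0.0005,0]])

```text
t: 7.65
ee_pos: [0.6661, -0.1366, 0.1123]
ee_rot: [0.621, 0.784, 0.0, 0.0]
contact_force: [-4.8, 1.6, 12.7]
finger_gap: -0.003
```

drive_tool(motion=[[0,0,0,0.0005,0],[0,0,0,0.0005,0]])

```text
t: 7.85
ee_pos: [0.6662, -0.1367, 0.1122]
ee_rot: [0.621, 0.784, 0.0, 0.001]
contact_force: [-8.0, 1.8, 19.0]
finger_gap: 0.002
```

Stop came up solid at TCP z 0.1123, with 19 N held. Now releasing and moving to the test button.

drive_tool(motion=[[0,0,0,-0.005,0],[0,0,0,-0.01,0],[0,0,0,-0.02,0],[0,0.01,-0.008,-0.03,0],[0,0.02,-0.016,-0.015,0],[0,0.03,-0.024,0,0],[0,0.036,-0.028,0,0],[0,0.036,-0.028,0,0],[0,0.03,-0.024,0,0],[0,0.02,-0.016,0,0],[0,0,0,0,0]])

```text
t: 8.95
ee_pos: [0.4824, 0.009, 0.1913]
ee_rot: [0.62, 0.785, 0.001, 0.0]
contact_force: [1.2, -1.0, 0.8]
finger_gap: -0.003
```

```bash
python3 - <<'E'
from h import *
show();cv2.imwrite("pics/w5.png",ctrl.grab_frame("wrist"))
s,p,R=pose();print(proj("wrist",pan(-70,75,140)),proj("wrist",p))
E
```

```text
t 8.95 tcp [0.4824 0.009  0.1913] panel mm [-73.9  78.4 191.3] xhead 103.36 tool z [ 1.3e-03  3.0e-04 -1.0e+00] F_panel [ 0.9 -1.2  0.8] gap -0.003
[[327.14968685 256.22725314]] [[322.58966394 287.00982004]]
```

View pics/w5.png

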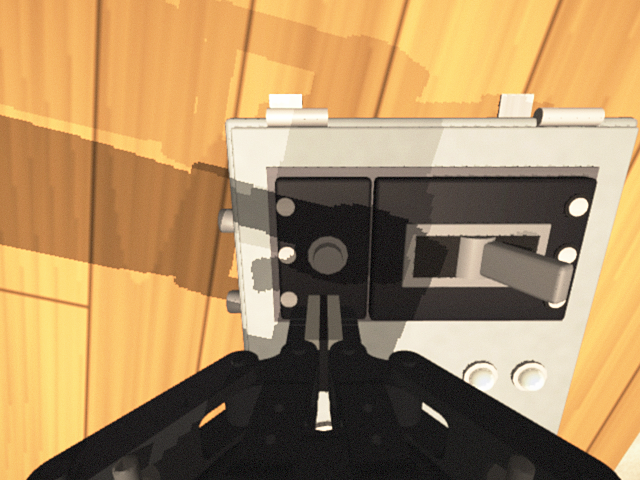

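Test is seen at (329,255), 2 px from its prediction. I'll centre over it and go down to just above contact, which I expect at TCP z ≈ 0.115.

drive_tool(motion=[[0,-0.002,0.003,0.01,0],[0,-0.0015,0.002,0.02,0],[0,0,0,0.02,0],[0,0,0,0.01,0],[0,0,0,0.008,0],[0,0,0,0.002,0],[0,0,0,0.002,0]])

```text
t: 9.7
ee_pos: [0.49, 0.0051, 0.1189]
ee_rot: [0.621, 0.784, 0.0, 0.0]
contact_force: [-0.6, -0.3, 1.0]
finger_gap: -0.0
```

```bash
python3 -c "
from h import *
show()"
```

```text
t 9.7 tcp [0.49   0.0051 0.1189] panel mm [-67.4  72.8 118.9] xhead 103.25 tool z [ 5.e-04 -0.e+00 -1.e+00] F_panel [-0.6 -0.1  1. ] gap -0.0
```

drive_tool(motion=[[0,0.002,-0.0015,0,0],[0,0,0,0.001,0],[0,0,0,0.001,0],[0,0,0,0.001,0],[0,0,0,0.001,0],[0,0,0,0.001,0]])

```text
t: 10.3
ee_pos: [0.4879, 0.0069, 0.114]
ee_rot: [0.621, 0.784, 0.0, 0.0]
contact_force: [-3.3, 0.4, 8.6]
finger_gap: -0.001
```

drive_tool(motion=[[0,0,0,0.001,0],[0,0,0,0.001,0],[0,0,0,0.001,0]])

```text
t: 10.6
ee_pos: [0.488, 0.0069, 0.1114]
ee_rot: [0.621, 0.784, 0.0, 0.0]
contact_force: [-4.4, 0.7, 10.9]
finger_gap: -0.001
```

drive_tool(motion=[[0,0,0,0.001,0],[0,0,0,0.001,0]])

```text
t: 10.8
ee_pos: [0.4879, 0.0069, 0.1093]
ee_rot: [0.621, 0.784, 0.0, 0.0]
contact_force: [-4.8, -0.2, 9.5]
finger_gap: -0.0
```

drive_tool(motion=[[0,0,0,0.0005,0],[0,0,0,0.0005,0]])

```text
t: 11.0
ee_pos: [0.488, 0.0069, 0.1087]
ee_rot: [0.621, 0.784, 0.0, 0.0]
contact_force: [-5.7, 0.9, 16.4]
finger_gap: 0.0
```

drive_tool(motion=[[0,0,0,0.0005,0],[0,0,0,0,0]])

```text
t: 11.2
ee_pos: [0.4881, 0.0069, 0.1087]
ee_rot: [0.621, 0.784, 0.0, 0.0]
contact_force: [-8.2, 0.7, 18.4]
finger_gap: -0.002
```

```bash
python3 - <<'E'
from h import *
show();cv2.imwrite("pics/w6.png",ctrl.grab_frame("wrist"))
E
```

```text
t 11.2 tcp [0.4881 0.0069 0.1087] panel mm [-68.9  75.  108.7] xhead 103.27 tool z [ 1.1e-03  1.0e-04 -1.0e+00] F_panel [-7.8  2.6 18.4] gap -0.002
```

View pics/w6.png

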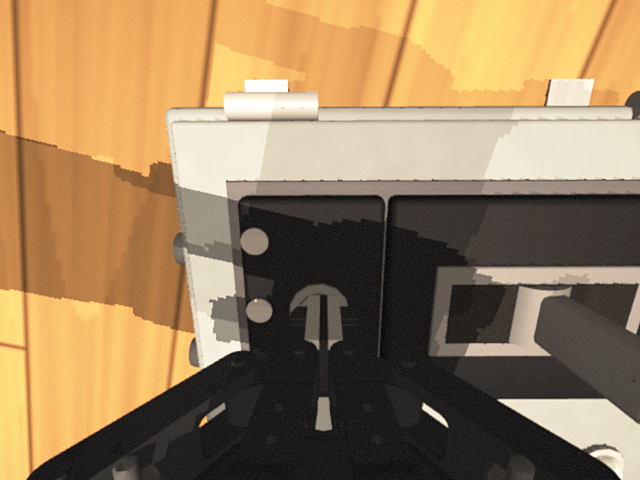

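drive_tool(motion=[[0,0,0,-0.005,0],[0,0,0,-0.01,0],[0,0,0,-0.02,0],[0,0,0,-0.03,0],[0,0,0,-0.018,0],[0,0,0,0,0],[0,0,0,0,0]])

```text
t: 11.95
ee_pos: [0.4877, 0.0068, 0.1898]
ee_rot: [0.621, 0.784, 0.0, 0.0]
contact_force: [1.0, -1.0, -0.5]
finger_gap: 0.002
```

```bash
python3 - <<'E'
from h import *
show();c=ctrl.camera_model("wrist");im=ctrl.grab_frame("wrist");cv2.imwrite("pics/w7.png",im)
cv2.imwrite("pics/w7c.png",cv2.convertScaleAbs(cv2.resize(im[180:340,360:620],None,fx=3,fy=3,interpolation=cv2.INTER_CUBIC),alpha=1.5,beta=10))
import json;json.dump({k:(np.array(v).tolist()) for k,v in c.items()},open("c7.json","w"))
E
```

```text
t 11.95 tcp [0.4877 0.0068 0.1898] panel mm [-69.2  75.  189.8] xhead 103.26 tool z [ 0. -0. -1.] F_panel [ 0.7 -1.2 -0.5] gap 0.002
```

View pics/w7c.png

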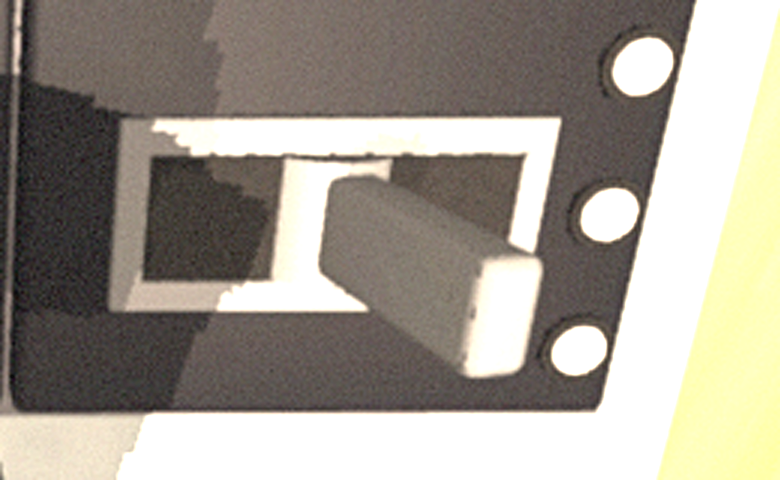

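The handle has dropped to a more upright lean; its end face is at px (527,286). Checking the pivot against that.

```bash
python3 - <<'E'
from h import *
import json
c={k:np.array(v) if isinstance(v,list) else v for k,v in json.load(open("c7.json")).items()}
f=lambda u,v,z:(PR.T@(plane("wrist",u/3+360,v/3+180,z/1e3,c)-O)*1e3).round(1)
print("end lean.165",f(502,318,186),"if .575",f(502,318,176.5))
print("corners",f(485,258,186),f(541,258,186),f(463,372,186),f(525,375,186))
print("gap",f(10,200,128),"winR",f(525,200,130),"winL",f(150,200,130))
E
```

```text
end lean.165 [ 40.   73.5 186. ] if .575 [ 46.   68.9 176.5]
corners [ 34.9  85.  186. ] [ 44.7  85.  186. ] [ 34.9  62.8 186. ] [ 46.2  62.1 186. ]
gap [-41.3  75.6 128. ] winR [ 75.4  76.1 130. ] winL [ -9.7  76.3 130. ]
```

drive_tool(motion=[[0,0,0.01,-0.01,0],[0,0,0.025,0,0],[0,0,0.035,0,0],[0,0,0.035,0,0],[0,0,0.03,0,0],[0,0,0.015,0,0],[0,0,0,0,0]])

```text
t: 12.7
ee_pos: [0.6344, 0.0416, 0.1977]
ee_rot: [0.621, 0.784, -0.001, -0.001]
contact_force: [0.0, -0.3, -0.4]
finger_gap: 0.001
```

```bash
python3 - <<'E'
from h import *
show();im=ctrl.grab_frame("wrist");cv2.imwrite("pics/w8.png",im)
E
```

```text
t 12.7 tcp [0.6344 0.0416 0.1977] panel mm [ 81.5  75.  197.7] xhead 103.29 tool z [-0.0031 -0.     -1.    ] F_panel [-0.1 -0.2 -0.4] gap 0.001
```

View pics/w8.png

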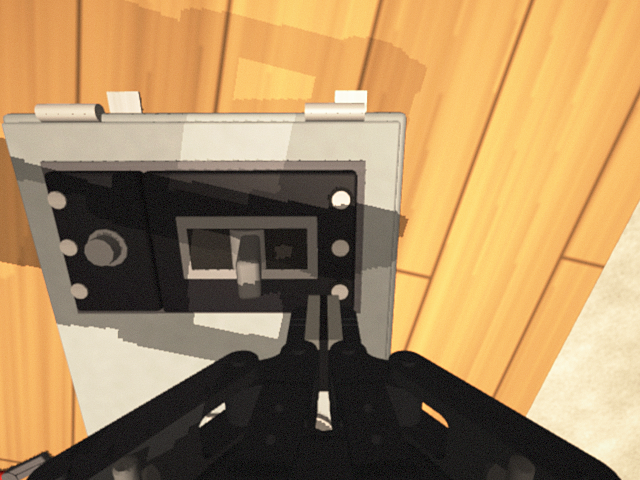

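The handle is dropped at (249,275), left of the fingertips at (323,297), so the way down beside it is clear. Lowering now.

drive_tool(motion=[[0,0,0,0.01,0],[0,0,0,0.02,0],[0,0,0,0.02,0],[0,0,0,0.01,0],[0,0,-0.004,0,0],[0,0,-0.006,0,0],[0,0,-0.005,0,0],[0,0,-0.002,0,0],[0,0,-0.002,0,0]])

```text
t: 13.65
ee_pos: [0.6152, 0.0368, 0.1408]
ee_rot: [0.621, 0.784, 0.0, 0.0]
contact_force: [0.9, 0.2, -0.3]
finger_gap: 0.001
```

```bash
python3 -c "
from h import *
show()"
```

```text
t 13.65 tcp [0.6152 0.0368 0.1408] panel mm [ 61.8  74.8 140.8] xhead 103.26 tool z [ 0.0011  0.     -1.    ] F_panel [ 0.9 -0.  -0.3] gap 0.001
```

drive_tool(motion=[[0,0,-0.002,0.001,0],[0,0,-0.002,0.001,0],[0,0,-0.002,0.001,0]])

```text
t: 13.95
ee_pos: [0.6094, 0.0355, 0.1369]
ee_rot: [0.621, 0.784, 0.0, 0.0]
contact_force: [0.4, -0.3, 0.7]
finger_gap: 0.001
```

drive_tool(motion=[[0,0,-0.002,0,0],[0,0,-0.002,0,0],[0,0,-0.002,0,0]])

```text
t: 14.25
ee_pos: [0.6035, 0.0341, 0.1371]
ee_rot: [0.621, 0.784, 0.0, 0.0]
contact_force: [0.5, 0.5, 0.7]
finger_gap: -0.003
```

drive_tool(motion=[[0,0,-0.002,0,0],[0,0,-0.002,0,0]])

```text
t: 14.45
ee_pos: [0.5999, 0.0333, 0.1373]
ee_rot: [0.621, 0.784, 0.0, 0.0]
contact_force: [3.1, 1.6, 1.2]
finger_gap: 0.003
```

drive_tool(motion=[[0,0,-0.002,0,0],[0,0,-0.002,0,0]])

```text
t: 14.65
ee_pos: [0.5957, 0.0323, 0.1372]
ee_rot: [0.621, 0.784, 0.0, 0.0]
contact_force: [1.3, 0.2, 0.9]
finger_gap: -0.002
```

drive_tool(motion=[[0,0,-0.001,0,0],[0,0,-0.001,0,0]])

```text
t: 14.85
ee_pos: [0.5937, 0.0318, 0.137]
ee_rot: [0.621, 0.784, -0.0, -0.0]
contact_force: [1.6, -0.0, 1.0]
finger_gap: -0.003
```

drive_tool(motion=[[0,0,-0.001,0,0],[0,0,-0.001,0,0]])

```text
t: 15.05
ee_pos: [0.5917, 0.0314, 0.1369]
ee_rot: [0.621, 0.784, -0.0, -0.0]
contact_force: [0.6, -0.2, -0.3]
finger_gap: 0.002
```

drive_tool(motion=[[0,0,-0.001,0,0],[0,0,-0.001,0,0]])

```text
t: 15.25
ee_pos: [0.5901, 0.031, 0.137]
ee_rot: [0.621, 0.784, 0.0, 0.0]
contact_force: [4.4, 0.9, -2.5]
finger_gap: 0.0
```

drive_tool(motion=[[0,0,-0.001,0,0],[0,0,-0.001,0,0]])

```text
t: 15.45
ee_pos: [0.5881, 0.0305, 0.1371]
ee_rot: [0.621, 0.784, 0.0, 0.0]
contact_force: [5.3, 1.9, -2.6]
finger_gap: -0.002
```

```bash
python3 -c "
from h import *
show()"
```

```text
t 15.45 tcp [0.5881 0.0305 0.1371] panel mm [ 33.9  74.9 137.1] xhead 103.26 tool z [ 4.e-04  1.e-04 -1.e+00] F_panel [ 5.6  0.7 -2.6] gap -0.002
```

drive_tool(motion=[[0,0,-0.001,0,0],[0,0,-0.001,0,0]])

```text
t: 15.65
ee_pos: [0.5862, 0.03, 0.1371]
ee_rot: [0.621, 0.784, 0.0, 0.0]
contact_force: [6.1, 1.7, -1.5]
finger_gap: 0.001
```

drive_tool(motion=[[0,0,-0.001,0,0],[0,0,-0.001,0,0]])

```text
t: 15.85
ee_pos: [0.5843, 0.0296, 0.1372]
ee_rot: [0.621, 0.784, 0.0, 0.0]
contact_force: [5.2, 0.7, -1.7]
finger_gap: -0.004
```

drive_tool(motion=[[0,0,-0.001,0,0],[0,0,-0.001,0,0]])

```text
t: 16.05
ee_pos: [0.5824, 0.0292, 0.1372]
ee_rot: [0.621, 0.784, 0.0, 0.0]
contact_force: [6.2, 1.1, -1.1]
finger_gap: 0.004
```

drive_tool(motion=[[0,0,-0.001,0,0],[0,0,-0.001,0,0]])

```text
t: 16.25
ee_pos: [0.5805, 0.0287, 0.1372]
ee_rot: [0.621, 0.784, 0.0, 0.0]
contact_force: [6.6, 1.2, -2.0]
finger_gap: -0.004
```

drive_tool(motion=[[0,0,-0.001,0,0],[0,0,-0.001,0,0]])

```text
t: 16.45
ee_pos: [0.5786, 0.0283, 0.1373]
ee_rot: [0.621, 0.784, 0.0, 0.0]
contact_force: [6.5, 2.0, -1.6]
finger_gap: -0.001
```

```bash
python3 - <<'E'
from h import *
show();im=ctrl.grab_frame("wrist");cv2.imwrite("pics/w9.png",cv2.convertScaleAbs(im,alpha=1.6,beta=15))
E
```

```text
t 16.45 tcp [0.5786 0.0283 0.1373] panel mm [ 24.1  74.9 137.3] xhead 103.26 tool z [ 1.e-03  2.e-04 -1.e+00] F_panel [ 6.8  0.4 -1.6] gap -0.001
```

View pics/w9.png

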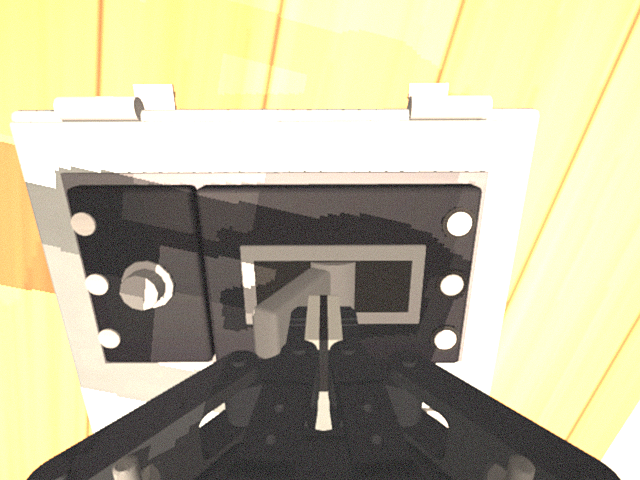

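The handle now leans past upright, its end at about (266,328). Working out the angle.

```bash
python3 - <<'E'
from h import *
for v in np.arange(.7,1.5,.1):
    b=v-.575; print(round(v,2),proj("wrist",pan(29-65*np.sin(b),75,122+65*np.cos(b))).round(0).tolist())
E
```

```text
0.7 [[315.0, 342.0]]
0.8 [[298.0, 340.0]]
0.9 [[283.0, 338.0]]
1.0 [[268.0, 335.0]]
1.1 [[255.0, 331.0]]
1.2 [[244.0, 326.0]]
1.3 [[234.0, 321.0]]
1.4 [[226.0, 315.0]]
```

About 1.02 rad and past the detent, which agrees with the contact geometry. Feeling for the solid stop.

drive_tool(motion=[[0,0,-0.001,0,0],[0,0,-0.0005,0,0]])

```text
t: 16.7
ee_pos: [0.5772, 0.0279, 0.1373]
ee_rot: [0.621, 0.784, 0.0, 0.0]
contact_force: [6.3, 1.3, -1.7]
finger_gap: -0.0
```

drive_tool(motion=[[0,0,-0.0005,0,0],[0,0,-0.0005,0,0]])

```text
t: 16.9
ee_pos: [0.5762, 0.0277, 0.1374]
ee_rot: [0.621, 0.784, 0.0, 0.0]
contact_force: [7.2, 2.4, -1.6]
finger_gap: 0.0
```

drive_tool(motion=[[0,0,-0.0005,0,0],[0,0,-0.0005,0,0]])

```text
t: 17.1
ee_pos: [0.5754, 0.0275, 0.1374]
ee_rot: [0.621, 0.784, 0.001, 0.001]
contact_force: [8.8, 2.3, -1.4]
finger_gap: -0.0
```

drive_tool(motion=[[0,0,-0.0005,0,0],[0,0,-0.0005,0,0]])

```text
t: 17.3
ee_pos: [0.5746, 0.0273, 0.1375]
ee_rot: [0.621, 0.784, 0.001, 0.001]
contact_force: [9.8, 2.7, -0.9]
finger_gap: -0.002
```

drive_tool(motion=[[0,0,-0.0005,0,0],[0,0,-0.0005,0,0]])

```text
t: 17.5
ee_pos: [0.5739, 0.0271, 0.1376]
ee_rot: [0.621, 0.784, 0.001, 0.001]
contact_force: [12.1, 1.7, -1.3]
finger_gap: -0.001
```

drive_tool(motion=[[0,0,-0.0005,0,0],[0,0,-0.0005,0,0]])

```text
t: 17.7
ee_pos: [0.5731, 0.027, 0.1377]
ee_rot: [0.621, 0.784, 0.001, 0.001]
contact_force: [15.0, 2.4, -1.0]
finger_gap: -0.0
```

```bash
python3 - <<'E'
from h import *
show();im=ctrl.grab_frame("wrist");cv2.imwrite("pics/w10.png",cv2.convertScaleAbs(im[220:380,200:420],alpha=1.6,beta=15))
for v in np.arange(.9,1.5,.1):
    b=v-.575; print(round(v,2),(proj("wrist",pan(29-65*np.sin(b),75,122+65*np.cos(b)))-[200,220]).round(0).tolist())
E
```

```text
t 17.7 tcp [0.5731 0.027  0.1377] panel mm [ 18.5  74.9 137.7] xhead 103.27 tool z [ 3.5e-03  5.0e-04 -1.0e+00] F_panel [15.1 -1.1 -1. ] gap -0.0
0.9 [[97.0, 117.0]]
1.0 [[82.0, 114.0]]
1.1 [[69.0, 110.0]]
1.2 [[57.0, 105.0]]
1.3 [[47.0, 100.0]]
1.4 [[39.0, 95.0]]
```

View pics/w10.png

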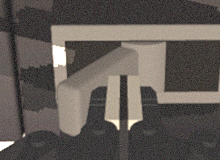

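drive_tool(motion=[[0,0,-0.0005,0,0],[0,0,-0.0005,0,0]])

```text
t: 17.95
ee_pos: [0.5724, 0.0268, 0.1378]
ee_rot: [0.621, 0.784, 0.002, 0.001]
contact_force: [17.2, 3.5, -2.1]
finger_gap: -0.001
```

drive_tool(motion=[[0,0,-0.0005,0,0],[0,0,0,0,0]])

```text
t: 18.15
ee_pos: [0.5721, 0.0267, 0.138]
ee_rot: [0.621, 0.784, 0.002, 0.002]
contact_force: [17.1, 4.1, -2.2]
finger_gap: -0.004
```

```bash
python3 -c "
from h import *
show()"
```

```text
t 18.15 tcp [0.5721 0.0267 0.138 ] panel mm [ 17.5  74.9 138. ] xhead 103.27 tool z [ 4.6e-03  7.0e-04 -1.0e+00] F_panel [17.6  0.  -2.2] gap -0.004
```

drive_tool(motion=[[0,0,-0.0005,0,0],[0,0,-0.0005,0,0]])

```text
t: 18.35
ee_pos: [0.5714, 0.0265, 0.1381]
ee_rot: [0.621, 0.784, 0.002, 0.002]
contact_force: [19.6, 4.1, -0.5]
finger_gap: 0.004
```

```bash
python3 - <<'E'
from h import *
show();im=ctrl.grab_frame("wrist");show()
a=cv2.imread("pics/w9.png")[230:380,220:360];b=cv2.convertScaleAbs(im[230:380,220:360],alpha=1.6,beta=15)
cv2.imwrite("pics/w11.png",cv2.resize(np.hstack([a,b]),None,fx=2.8,fy=2.8,interpolation=cv2.INTER_CUBIC))
for v in np.arange(.9,1.5,.1):
    b=v-.575; print(round(v,2),(proj("wrist",pan(29-65*np.sin(b),75,122+65*np.cos(b)))).round(0).tolist())
E
```

```text
t 18.35 tcp [0.5714 0.0265 0.1381] panel mm [ 16.7  74.9 138.1] xhead 103.27 tool z [ 5.2e-03  8.0e-04 -1.0e+00] F_panel [20.  -0.5 -0.5] gap 0.004
t 18.4 tcp [0.5713 0.0265 0.1381] panel mm [ 16.7  74.9 138.1] xhead 103.27 tool z [ 5.3e-03  8.0e-04 -1.0e+00] F_panel [19.6 -0.4 -0.9] gap 0.001
0.9 [[302.0, 337.0]]
1.0 [[287.0, 333.0]]
1.1 [[274.0, 329.0]]
1.2 [[262.0, 325.0]]
1.3 [[252.0, 320.0]]
1.4 [[243.0, 315.0]]
```

View pics/w11.png

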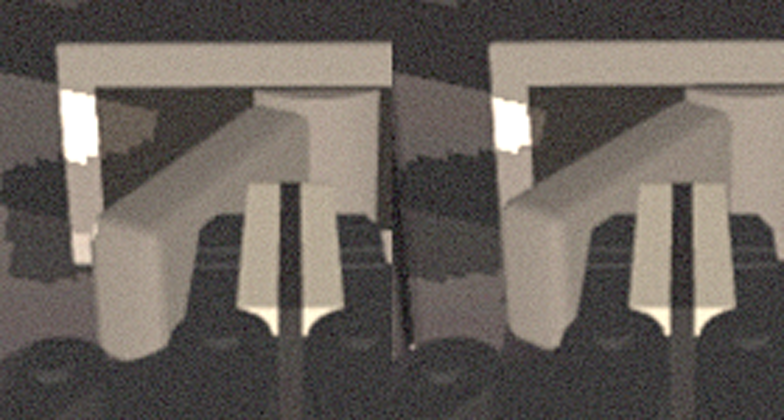

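drive_tool(motion=[[0,0,-0.0005,0,0],[0,0,0,0,0]])

```text
t: 18.6
ee_pos: [0.571, 0.0264, 0.1382]
ee_rot: [0.621, 0.784, 0.002, 0.002]
contact_force: [20.2, 4.2, -1.8]
finger_gap: 0.001
```

drive_tool(motion=[[0,0,0.002,0,0],[0,0,0.004,0,0],[0,0,0.006,0,0],[0,0,0.008,0,0],[0,0,0.01,0,0],[0,0,0.008,-0.01,0],[0,0,0,-0.03,0],[0,0,0,-0.02,0],[0,0,0,0,0]])

```text
t: 19.5
ee_pos: [0.6073, 0.0348, 0.2007]
ee_rot: [0.621, 0.784, 0.001, 0.001]
contact_force: [0.9, 0.3, 0.8]
finger_gap: 0.0
```

```bash
python3 - <<'E'
from h import *
show();im=ctrl.grab_frame("wrist")
cv2.imwrite("pics/w12.png",cv2.convertScaleAbs(im,alpha=1.5,beta=10))
for v in (.41,.6,.7,.8,.9,1.0):
    b=v-.575; print(round(v,2),(proj("wrist",pan(29-65*np.sin(b),75,122+65*np.cos(b)))).round(0).tolist())
E
```

```text
t 19.5 tcp [0.6073 0.0348 0.2007] panel mm [ 53.6  74.7 200.7] xhead 103.27 tool z [ 0.0038 -0.     -1.    ] F_panel [0.9 0.1 0.8] gap 0.0
0.41 [[298.0, 277.0]]
0.6 [[276.0, 277.0]]
0.7 [[264.0, 277.0]]
0.8 [[253.0, 276.0]]
0.9 [[243.0, 275.0]]
1.0 [[233.0, 273.0]]
```

View pics/w12.png

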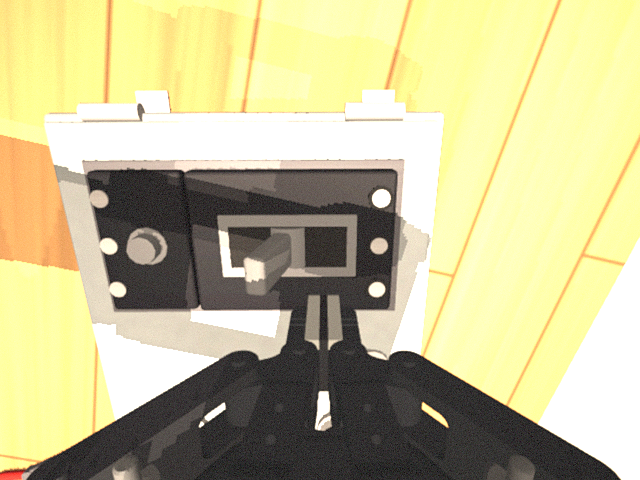

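The handle rests at its end px (257,272), about 0.8 rad, so it is at OFF. Crossing to the other side to lift it.

drive_tool(motion=[[0,0,-0.01,0,0],[0,0,-0.02,0,0],[0,0,-0.025,0,0],[0,0,-0.017,0,0],[0,0,-0.008,0.01,0],[0,0,0,0.02,0],[0,0,0,0.02,0],[0,0,0,0.012,0],[0,0,0,0,0]])

```text
t: 20.45
ee_pos: [0.5272, 0.0164, 0.1326]
ee_rot: [0.621, 0.784, -0.001, -0.001]
contact_force: [-0.2, 0.2, -0.3]
finger_gap: 0.002
```

```bash
python3 -c "
from h import *
show()"
```

```text
t 20.45 tcp [0.5272 0.0164 0.1326] panel mm [-28.6  75.2 132.6] xhead 103.26 tool z [-0.0036  0.     -1.    ] F_panel [-0.2  0.2 -0.3] gap 0.002
```

drive_tool(motion=[[0,0,0.005,-0.002,0],[0,0,0.008,-0.002,0],[0,0,0.008,-0.001,0],[0,0,0.005,0,0],[0,0,0.003,0,0]])

```text
t: 20.95
ee_pos: [0.5571, 0.0232, 0.1402]
ee_rot: [0.621, 0.784, 0.0, 0.0]
contact_force: [0.3, -0.3, 0.6]
finger_gap: -0.0
```

drive_tool(motion=[[0,0,0.002,0,0],[0,0,0.002,0,0],[0,0,0.002,0,0]])

```text
t: 21.25
ee_pos: [0.5623, 0.0244, 0.14]
ee_rot: [0.621, 0.784, -0.0, -0.0]
contact_force: [-0.5, 0.0, -0.2]
finger_gap: 0.002
```

drive_tool(motion=[[0,0,0.002,0,0],[0,0,0.002,0,0],[0,0,0.002,0,0]])

```text
t: 21.55
ee_pos: [0.5682, 0.0258, 0.1401]
ee_rot: [0.621, 0.784, 0.0, 0.0]
contact_force: [0.0, -0.0, 0.6]
finger_gap: 0.001
```

drive_tool(motion=[[0,0,0.002,0,0],[0,0,0.002,0,0],[0,0,0.002,0,0]])

```text
t: 21.85
ee_pos: [0.5741, 0.0272, 0.1401]
ee_rot: [0.621, 0.784, -0.0, 0.0]
contact_force: [-0.2, -0.7, 0.3]
finger_gap: -0.004
```

```bash
python3 -c "
from h import *
show()"
```

```text
t 21.85 tcp [0.5741 0.0272 0.1401] panel mm [ 19.5  74.9 140.1] xhead 103.26 tool z [ 0. -0. -1.] F_panel [-0.3 -0.7  0.3] gap -0.004
```

drive_tool(motion=[[0,0,0.002,0,0],[0,0,0.002,0,0],[0,0,0.002,0,0]])

```text
t: 22.15
ee_pos: [0.5798, 0.0286, 0.14]
ee_rot: [0.621, 0.784, -0.0, -0.0]
contact_force: [-1.1, 0.2, 0.5]
finger_gap: -0.003
```

drive_tool(motion=[[0,0,0.002,0,0],[0,0,0.002,0,0]])

```text
t: 22.35
ee_pos: [0.5835, 0.0294, 0.1399]
ee_rot: [0.621, 0.784, -0.0, -0.0]
contact_force: [-4.8, -1.4, -1.7]
finger_gap: 0.002
```

drive_tool(motion=[[0,0,0.002,0,0],[0,0,0.002,0,0]])

```text
t: 22.55
ee_pos: [0.5871, 0.0303, 0.1396]
ee_rot: [0.621, 0.784, -0.001, -0.001]
contact_force: [-1.4, 0.2, -0.0]
finger_gap: -0.001
```

```bash
python3 - <<'E'
from h import *
show();im=ctrl.grab_frame("wrist")
cv2.imwrite("pics/w13.png",cv2.convertScaleAbs(im,alpha=1.5,beta=10))
for v in (0,.1,.2,.3,.41,.6,.7):
    b=v-.575; print(round(v,2),(proj("wrist",pan(29-65*np.sin(b),75,122+65*np.cos(b)))).round(0).tolist())
E
```

```text
t 22.55 tcp [0.5871 0.0303 0.1396] panel mm [ 32.9  75.  139.6] xhead 103.26 tool z [-1.8e-03 -2.0e-04 -1.0e+00] F_panel [-1.3  0.6 -0. ] gap -0.001
0 [[395.0, 325.0]]
0.1 [[383.0, 329.0]]
0.2 [[370.0, 333.0]]
0.3 [[355.0, 336.0]]
0.41 [[338.0, 338.0]]
0.6 [[307.0, 339.0]]
0.7 [[291.0, 338.0]]
```

View pics/w13.png

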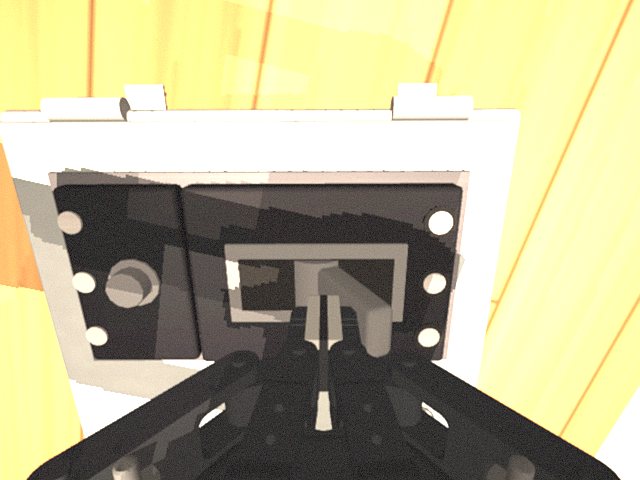

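drive_tool(motion=[[0,0,0.001,0,0],[0,0,0.001,0,0]])

```text
t: 22.8
ee_pos: [0.5896, 0.0308, 0.1402]
ee_rot: [0.621, 0.784, 0.0, 0.0]
contact_force: [-2.0, -0.1, -0.8]
finger_gap: 0.0
```

drive_tool(motion=[[0,0,0.001,0,0],[0,0,0.001,0,0]])

```text
t: 23.0
ee_pos: [0.5917, 0.0313, 0.1403]
ee_rot: [0.621, 0.784, 0.0, 0.0]
contact_force: [-0.6, 0.2, 1.5]
finger_gap: 0.003
```

drive_tool(motion=[[0,0,0.001,0,0],[0,0,0.001,0,0]])

```text
t: 23.2
ee_pos: [0.5934, 0.0317, 0.1401]
ee_rot: [0.621, 0.784, -0.0, -0.0]
contact_force: [-2.6, -0.5, -0.6]
finger_gap: -0.0
```

drive_tool(motion=[[0,0,0.001,0,0],[0,0,0.001,0,0]])

```text
t: 23.4
ee_pos: [0.5953, 0.0322, 0.14]
ee_rot: [0.621, 0.784, -0.0, -0.0]
contact_force: [-2.4, -0.8, -1.0]
finger_gap: -0.002
```

drive_tool(motion=[[0,0,0.001,0,0],[0,0,0.001,0,0]])

```text
t: 23.6
ee_pos: [0.5963, 0.0324, 0.1397]
ee_rot: [0.621, 0.784, -0.001, -0.001]
contact_force: [-15.4, -3.0, 1.6]
finger_gap: -0.0
```

```bash
python3 - <<'E'
from h import *
show();im=ctrl.grab_frame("wrist")
cv2.imwrite("pics/w14.png",cv2.convertScaleAbs(im,alpha=1.5,beta=10))
for v in (0,.1,.2,.3,.41,.6,.7):
    b=v-.575; print(round(v,2),(proj("wrist",pan(29-65*np.sin(b),75,122+65*np.cos(b)))).round(0).tolist())
E
```

```text
t 23.6 tcp [0.5963 0.0324 0.1397] panel mm [ 42.3  74.9 139.7] xhead 103.26 tool z [-2.9e-03 -6.0e-04 -1.0e+00] F_panel [-15.7   0.7   1.6] gap -0.0
0 [[375.0, 325.0]]
0.1 [[362.0, 329.0]]
0.2 [[348.0, 333.0]]
0.3 [[333.0, 336.0]]
0.41 [[316.0, 338.0]]
0.6 [[284.0, 339.0]]
0.7 [[268.0, 339.0]]
```

View pics/w14.png

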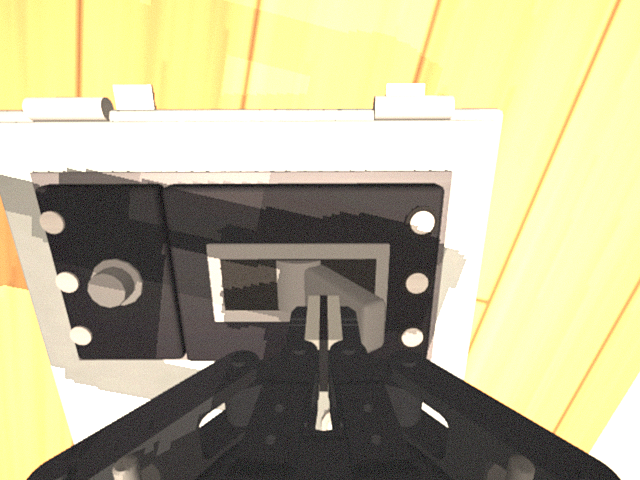

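The stop has been reached (15 N) and the handle end is at (373,322), about 0 rad. I'll back off gently, rise and check that it stays.

drive_tool(motion=[[0,0,-0.002,0,0],[0,0,-0.004,0,0],[0,0,-0.008,0,0],[0,0,-0.01,0,0],[0,0,-0.012,-0.01,0],[0,0,-0.008,-0.03,0],[0,0,0,-0.025,0],[0,0,0,0,0],[0,0,0,0,0]])

```text
t: 24.55
ee_pos: [0.5542, 0.0225, 0.2053]
ee_rot: [0.621, 0.784, 0.0, 0.0]
contact_force: [0.8, 0.4, -1.0]
finger_gap: -0.005
```

```bash
python3 - <<'E'
from h import *
show();im=ctrl.grab_frame("wrist")
cv2.imwrite("pics/w15.png",cv2.convertScaleAbs(im,alpha=1.5,beta=10))
for v in (0,.1,.2,.3,.41,.6,.7):
    b=v-.575; print(round(v,2),(proj("wrist",pan(29-65*np.sin(b),75,122+65*np.cos(b)))).round(0).tolist())
E
```

```text
t 24.55 tcp [0.5542 0.0225 0.2053] panel mm [ -1.   74.9 205.3] xhead 103.26 tool z [ 0.0011  0.     -1.    ] F_panel [ 0.9  0.1 -1. ] gap -0.005
0 [[433.0, 266.0]]
0.1 [[425.0, 268.0]]
0.2 [[416.0, 270.0]]
0.3 [[406.0, 272.0]]
0.41 [[394.0, 273.0]]
0.6 [[373.0, 273.0]]
0.7 [[361.0, 273.0]]
```

View pics/w15.png

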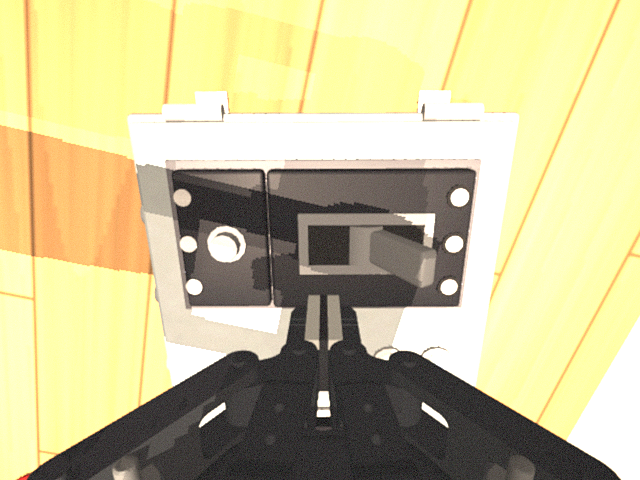

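The handle stays at ON by itself (end at px (427,264), about 0.05 rad), so it is charged. Next is reset.

drive_tool(motion=[[0,-0.01,0,0,0],[0,-0.025,0,0,0],[0,-0.035,0,0,0],[0,-0.04,0,0,0],[0,-0.035,0,0,0],[0,-0.025,0,0,0],[0,-0.01,0.002,0.01,0],[0,0,0,0.03,0],[0,0,0,0.03,0],[0,0,0,0.01,0],[0,0,0,0,0]])

```text
t: 25.7
ee_pos: [0.5968, -0.1517, 0.1231]
ee_rot: [0.621, 0.784, -0.001, -0.002]
contact_force: [-0.1, 0.2, -0.1]
finger_gap: 0.002
```

```bash
python3 - <<'E'
from h import *
show();cv2.imwrite("pics/w16.png",ctrl.grab_frame("wrist"));print(proj("wrist",pan(0,-105,134)))
E
```

```text
t 25.7 tcp [ 0.5968 -0.1517  0.1231] panel mm [   0.3 -104.4  123.1] xhead 103.28 tool z [-0.0032  0.001  -1.    ] F_panel [-0.1  0.3 -0.1] gap 0.002
[[320.5338724  295.34092927]]
```

View pics/w16.png

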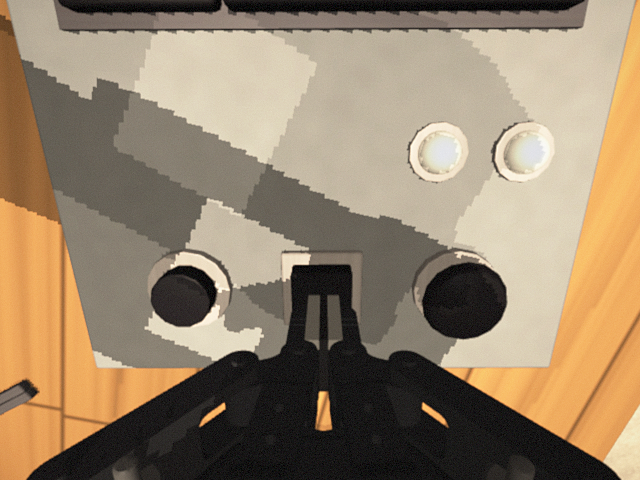

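The tips are over the square head (322,290). Pressing.

drive_tool(motion=[[0,0,0.0005,0.003,0],[0,0,0,0.004,0],[0,0,0,0.003,0],[0,0,0,0.002,0],[0,0,0,0.001,0],[0,0,0,0.001,0]])

```text
t: 26.35
ee_pos: [0.5982, -0.1521, 0.1111]
ee_rot: [0.621, 0.784, 0.0, 0.0]
contact_force: [0.3, -0.6, 0.1]
finger_gap: 0.001
```

drive_tool(motion=[[0,0,0,0.001,0],[0,0,0,0.001,0],[0,0,0,0.001,0]])

```text
t: 26.65
ee_pos: [0.5983, -0.1521, 0.1084]
ee_rot: [0.621, 0.784, 0.0, 0.0]
contact_force: [-1.6, 0.1, 3.3]
finger_gap: -0.001
```

drive_tool(motion=[[0,0,0,0.001,0],[0,0,0,0.001,0]])

```text
t: 26.85
ee_pos: [0.5983, -0.1521, 0.1063]
ee_rot: [0.621, 0.784, 0.0, 0.0]
contact_force: [-1.0, 0.4, 4.7]
finger_gap: -0.001
```

drive_tool(motion=[[0,0,0,0.001,0],[0,0,0,0.001,0]])

```text
t: 27.05
ee_pos: [0.5983, -0.1521, 0.1043]
ee_rot: [0.621, 0.784, 0.0, 0.0]
contact_force: [-1.8, 1.3, 6.4]
finger_gap: 0.003
```

drive_tool(motion=[[0,0,0,0.001,0],[0,0,0,0.001,0]])

```text
t: 27.25
ee_pos: [0.5985, -0.1521, 0.1036]
ee_rot: [0.621, 0.784, 0.0, 0.001]
contact_force: [-8.8, 3.5, 24.9]
finger_gap: 0.002
```

drive_tool(motion=[[0,0,0,0.0005,0],[0,0,0,0,0]])

```text
t: 27.45
ee_pos: [0.5985, -0.1521, 0.1037]
ee_rot: [0.621, 0.784, 0.0, 0.001]
contact_force: [-10.3, 2.6, 20.9]
finger_gap: 0.002
```

Reset is home and solid at 0.1036. Up again, then to start at panel x -70.

drive_tool(motion=[[0,0,0,-0.005,0],[0,0,0,-0.015,0],[0,0,0,-0.02,0],[0,0,-0.01,-0.01,0],[0,0,-0.02,0,0],[0,0,-0.02,0,0],[0,0,-0.015,0,0],[0,0,-0.007,0,0],[0,0,0,0.015,0],[0,0,0,0.01,0],[0,0,0,0,0]])

```text
t: 28.55
ee_pos: [0.5276, -0.1681, 0.1239]
ee_rot: [0.621, 0.784, -0.001, -0.002]
contact_force: [-0.3, 0.5, -0.9]
finger_gap: 0.004
```

```bash
python3 - <<'E'
from h import *
show();cv2.imwrite("pics/w17.png",ctrl.grab_frame("wrist"))
E
```

```text
t 28.55 tcp [ 0.5276 -0.1681  0.1239] panel mm [ -70.8 -104.4  123.9] xhead 103.28 tool z [-0.0032  0.0012 -1.    ] F_panel [-0.2  0.5 -0.9] gap 0.004
```

View pics/w17.png

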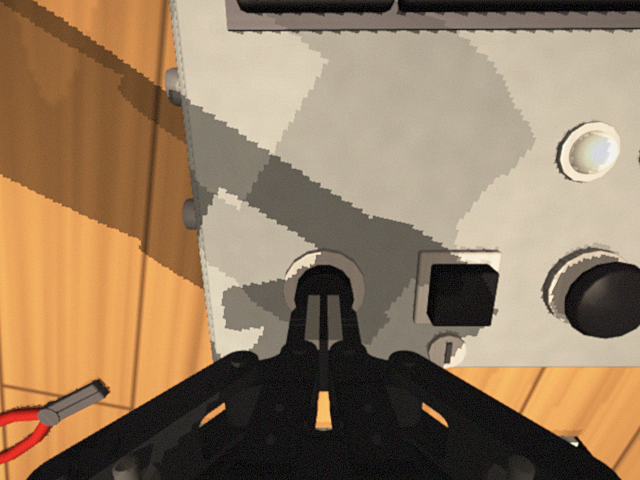

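The tips are over the round start head (323,285). Reset at (463,295) has sprung out. Pressing start.

drive_tool(motion=[[0,0,0.001,0.003,0],[0,0,0,0.004,0],[0,0,0,0.003,0],[0,0,0,0.002,0],[0,0,0,0.001,0],[0,0,0,0.001,0]])

```text
t: 29.2
ee_pos: [0.5291, -0.1684, 0.1126]
ee_rot: [0.621, 0.784, 0.0, 0.0]
contact_force: [-0.5, -0.6, 0.1]
finger_gap: 0.002
```

drive_tool(motion=[[0,0,0,0.001,0],[0,0,0,0.001,0],[0,0,0,0.001,0],[0,0,0,0.001,0]])

```text
t: 29.6
ee_pos: [0.5291, -0.1684, 0.1088]
ee_rot: [0.621, 0.784, 0.0, 0.0]
contact_force: [-1.1, 1.6, 4.2]
finger_gap: -0.003
```

drive_tool(motion=[[0,0,0,0.001,0],[0,0,0,0.001,0],[0,0,0,0.001,0]])

```text
t: 29.9
ee_pos: [0.5291, -0.1684, 0.1057]
ee_rot: [0.621, 0.784, 0.0, 0.0]
contact_force: [-1.1, -0.2, 4.4]
finger_gap: -0.005
```

drive_tool(motion=[[0,0,0,0.001,0],[0,0,0,0.0005,0]])

```text
t: 30.1
ee_pos: [0.5292, -0.1684, 0.1042]
ee_rot: [0.621, 0.784, 0.0, 0.0]
contact_force: [-2.0, 0.7, 5.6]
finger_gap: -0.002
```

drive_tool(motion=[[0,0,0,0.001,0],[0,0,0,0.0005,0]])

```text
t: 30.3
ee_pos: [0.5293, -0.1684, 0.1037]
ee_rot: [0.621, 0.784, 0.0, 0.0]
contact_force: [-7.1, 2.9, 18.4]
finger_gap: -0.003
```

drive_tool(motion=[[0,0,0,0.0005,0],[0,0,0,0,0]])

```text
t: 30.5
ee_pos: [0.5293, -0.1684, 0.1037]
ee_rot: [0.621, 0.784, 0.0, 0.001]
contact_force: [-8.3, 2.9, 19.9]
finger_gap: -0.002
```

Start is home. Rising clear, then a last look.

drive_tool(motion=[[0,0,0,-0.005,0],[0,0,0,-0.015,0],[0,0,0,-0.03,0],[0,0,0,-0.04,0],[0,0.01,0,-0.04,0],[0,0.02,0,-0.04,0],[0,0.03,0,-0.03,0],[0,0.03,0,-0.02,0],[0,0.03,0,0,0],[0,0.02,0,0,0],[0,0,0,0,0],[0,0,0,0,0],[0,0,0,0,0]])

```text
t: 31.8
ee_pos: [0.497, -0.0327, 0.3221]
ee_rot: [0.621, 0.784, -0.0, -0.0]
contact_force: [-0.3, -0.0, -0.1]
finger_gap: -0.003
```

```bash
python3 - <<'E'
from h import *
show();im=ctrl.grab_frame("wrist");t=ctrl.grab_frame("top");cv2.imwrite("pics/w18.png",cv2.convertScaleAbs(im,alpha=1.4,beta=10));cv2.imwrite("pics/top18.png",t)
for v in (0,.1,.2,.41):
    b=v-.575; print(round(v,2),(proj("wrist",pan(29-65*np.sin(b),75,122+65*np.cos(b)))).round(0).tolist())
d=cv2.absdiff(t,cv2.imread("pics/top0.png")).max(2)
for n,(x0,y0,x1,y1) in dict(case=(105,170,230,265),jar=(185,268,218,298),level=(440,125,490,268),pliers=(460,293,520,355)).items(): print(n,(d[y0:y1,x0:x1]>60).mean())
E
```

```text
t 31.8 tcp [ 0.497  -0.0327  0.3221] panel mm [-69.3  34.5 322.1] xhead 103.24 tool z [-2.e-04 -2.e-04 -1.e+00] F_panel [-0.3  0.1 -0.1] gap -0.003
0 [[475.0, 172.0]]
0.1 [[471.0, 172.0]]
0.2 [[465.0, 172.0]]
0.41 [[451.0, 173.0]]
case 0.0
jar 0.0
level 0.0
pliers 0.0
```

View pics/w18.png

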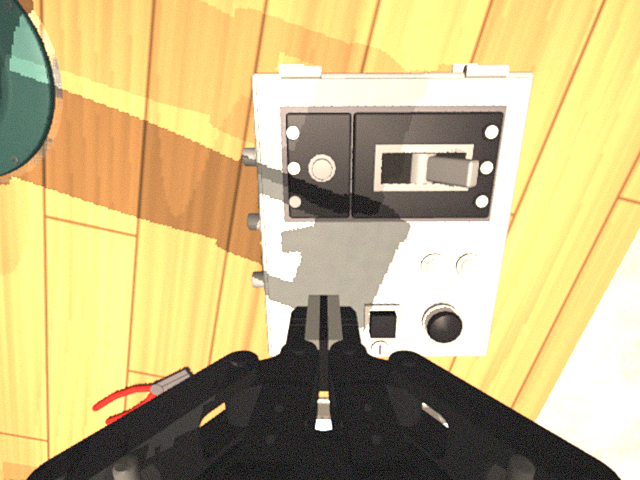

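View pics/top18.png

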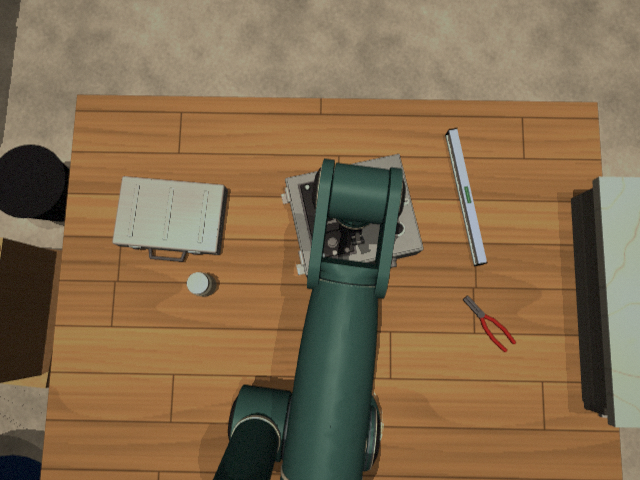

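The handle is at ON (end at (473,172), against a predicted (475,172) for 0 rad). The case, jar, level and pliers show no change from the first top view, and the arm is clear of everything. Handing in.

```bash
python3 -c "
from plant import ctrl
print(ctrl.hand_in())"
```

```text
the job is handed in; nothing more can be done
None
```

I ran the whole sequence in about 32 s and handed the job in; no verdict was reported.

**Sequence:**
1. I pressed stop until it came up solid, at about 19 N.
2. I pressed test until it was home, and the handle dropped.
3. I pushed the handle down until it came up solid at about 1.12 rad. The horizontal push reached about 20 N, which I estimate at 26–30 N on the charging bar.
4. I let it go and it rested near 0.8 rad (OFF). I then lifted it against its upper stop at about 15 N and released it, and it stayed at ON.
5. I pressed reset (peak about 25 N), then start (about 20 N), each until solid, and let each spring back.

**Last checks:**
- **Handle:** still at ON, within about 0.1 rad by the wrist picture.
- **Buttons:** reset, stop and test look out in the pictures. Start was hidden behind the gripper in the last view. I did not measure any button's height after release.
- **Other items:** the socket case, jar, level and pliers show no change from the first top view.
- **Robot:** clear of everything, with no contact force.

**What disagreed:**
- **Contact height:** contact on all four buttons came about 24–25 mm lower in TCP height than the stated heights, so I found each press depth by force. The cause looks like the shut fingertips sitting above the TCP point.
- **Camera heights:** heights worked out from the two fixed cameras also came out about 8 mm low.
- **Catch:** its charged state cannot be seen. I infer it only from the handle staying at ON.

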